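Load the cup warmer and set its gas valve

TASK

Get the breakfast counter's cup warmer ready: first shut the gas valve fully, before any cup goes on. Then, with the gas still shut, stand every espresso cup upright on the warming plate inside its rim and every jam jar upright on the floor of the wooden crate; when all are put away, open the valve so that its lever points along the set-marker. Leave the pepper mill and the sugar bowl where they are.

Things in the scene. Friction and masses are not known exactly. Their poses are not given: they have to be found in the camera images.
- cup1: A handleless white porcelain espresso cup, open at the top: 60 mm outside diameter (52 mm at the very foot), 55 mm tall, 4 mm wall, 0.13 kg. Origin at the centre of its underside, z up through the mouth. Absent in some runs.
- cup2: A handleless white porcelain espresso cup, open at the top: 60 mm outside diameter (52 mm at the very foot), 55 mm tall, 4 mm wall, 0.13 kg. Origin at the centre of its underside, z up through the mouth. Absent in some runs.
- cup3: A handleless white porcelain espresso cup, open at the top: 60 mm outside diameter (52 mm at the very foot), 55 mm tall, 4 mm wall, 0.13 kg. Origin at the centre of its underside, z up through the mouth. Absent in some runs.
- cup4: A handleless white porcelain espresso cup, open at the top: 60 mm outside diameter (52 mm at the very foot), 55 mm tall, 4 mm wall, 0.13 kg. Origin at the centre of its underside, z up through the mouth. Absent in some runs.
- jar1: A small closed jam jar, amber glass with a steel lid and a paper band: 50 mm diameter, 48 mm tall, 0.10 kg. Origin at the centre of its underside, z up through the lid. Absent in some runs.
- jar2: A small closed jam jar, amber glass with a steel lid and a paper band: 50 mm diameter, 48 mm tall, 0.10 kg. Origin at the centre of its underside, z up through the lid. Absent in some runs.
- jar3: A small closed jam jar, amber glass with a steel lid and a paper band: 50 mm diameter, 48 mm tall, 0.10 kg. Origin at the centre of its underside, z up through the lid. Absent in some runs.
- jar4: A small closed jam jar, amber glass with a steel lid and a paper band: 50 mm diameter, 48 mm tall, 0.10 kg. Origin at the centre of its underside, z up through the lid. Absent in some runs.
- warmer_plate (a point): Centre of the flat steel top of the gas warming plate, a fixed steel block 240 x 170 mm (x, y of this frame), its top 50 mm above the counter. A rim 8 mm thick and 12 mm high runs round the edge, leaving 224 x 154 mm of flat top: room for four cups, two by two. It stands to the robot's left or right, turned a little.
- crate_in (a point): Centre of the inner floor of the open wooden crate, fixed, outside 240 x 170 mm (x, y of this frame) and 50 mm high, walls and floor 8 mm thick: 224 x 154 mm inside, room for four jars, two by two. It stands on the other side of the robot from the warming plate.
- valve: The gas valve, fixed: a brass body 40 mm in diameter, 72 mm tall, on a 150 mm square plate. Origin on the lever's (vertical) axis, at the counter. Its +y is the way the lever points when shut, its +x (along the brass pipe) when fully open; each is marked on the plate by a white line. Turned a little from start to start.
- lever_grip (a point): The grip point on the valve's lever, 65 mm from the axis, 83 mm above the counter, at mid-thickness. x points outwards along the lever, z up. The lever is a level bar 12 mm wide and 14 mm thick, its outer half sleeved in grey plastic; it reaches 92 mm from the axis. Below it at the grip only the plate (6 mm high) and the marker.
- lever (a joint): Opening of the valve in rad: 0 shut (a stop), 1.571 fully open (a stop). Grows as the lever swings clockwise seen from above. Stays where it is left; about 0.12 N m of friction.
- marker: The set-marker: a fixed steel tab 36 x 10 x 14 mm on the valve's plate, between 74 and 110 mm from the lever's axis, top 20 mm above the counter, well under the lever. Origin on the lever's axis, 6 mm above the counter; its x points outwards from the axis through the middle of the tab, the way the lever must point for the wanted opening. Its place between shut and open differs from start to start.
- mill: A turned wooden pepper mill, 52 mm in diameter, 140 mm tall, loose; not part of the job. Origin at the centre of its underside.
- bowl: A small white sugar bowl, 100 mm across, 45 mm tall, loose; not part of the job. Origin at the centre of its underside.
There are look-alikes about, which are no part of the job. Leave any green or red look-alike of the cup2 alone.

How it is judged:
By the outcome, as a careful person would: the job done as asked, in the order asked, and still so for the second after the job is handed in, with the robot touching nothing.
Of cup1, cup2, cup3, cup4, jar1, jar2, jar3, jar4 only 5 to 8 are there at a start; the rules pass over those that are not, and their reading is None.
At some moment in a run one of cup1, cup2, cup3, cup4, jar1, jar2, jar3, jar4 may be knocked a few centimetres aside while the robot is not near it.
It also fails if it takes over 210 s, if anything falls off the work surface, if the arm or the gripper's body presses on something with over 40 N, if the wrist force passes 120 N, or if a joint passes its speed limit or range.

ROBOT

A 7-joint arm with a two-finger parallel gripper is mounted at the origin on the work surface. World frame = base frame: x ahead of the robot, y to its left, z up, the work surface at z = 0. Lengths are in m, angles in rad, forces in N, time in s.
With the tool pointing down it reaches from about 0.425 to 0.925 m from the base axis. Payload 6.8 kg.
Tool frame: the origin (TCP) lies midway between the tips of the shut fingers; the grasp point (between the pads) lies 19 mm behind it (r.grip_depth is the distance from the TCP to the grasp point, in m); z points along the fingers, y is the line along which they close (so a half turn about z gives the same grasp; the last joint's range is limited). The gripper opens to 85 mm and grips with 20 to 120 N. Pads are 22 mm wide; open, the fingers measure 114 mm over their backs; the gripper's body (76 mm by 85 mm) begins 54 mm behind the grasp point. The pads swing forward as they close: fully open they stand 13 mm farther back than shut.
Start: joints at [-1.262, 0.477, 0.022, 1.555, -0.011, 1.109, -0.083], TCP at [0.273, 0.617, 0.231] pointing down, gripper open.
Joint ranges: [-2.96, 2.96], [-0.34, 2.1], [-1.41, 1.46], [0.24, 2.44], [-1.37, 4.51], [0.17, 1.92], [-2.96, 2.96]. Speed limits (rad/s): [2.39, 2.39, 3.14, 3.14, 3.14, 3.14, 3.14].

INTERFACE

Orientations are given as a rotation vector (axis times angle).
In Python, from bench import telemetry, grab_frame, calibration, order, silhouettes, r gives the robot as it stands.
- The arm moves only by the tool apply_moves, never from a script. Its argument "moves" is a list of rows, each a list of 7 numbers: the turn, a rotation vector about the tool's x, y, z scaled (see below), then the shift along the tool's x, y, z scaled (see below), then the opening, from -1 (shut) to 1 (fully open). A call has exactly 8 rows; each row shifts and turns the commanded pose from where the row before left it, along the tool's axes as they then stand; what a row does not reach is not made up. The controller multiplies each number of a shift by 1000 mm and each number of a turn by 6 degrees. A row lasts 1/12 s, in which the tool goes at most 41.7 mm and 7.16 degrees, less where a joint would pass 70% of its speed; a pose out of reach is approached as far as the arm can. A call with a number of a shift or a turn outside -1 to 1 is refused whole. A call with a gripper value outside its range is refused whole. The fingers move at their own pace and stop on an object; "grip_force" is the grip in N (left out, the last holds). Time passes only in rows, so rows that do not move let the fingers close, or fill a call up. It gives the time, the measured TCP pose, the force, the opening and the grip force at its end, in the units of the state.
- telemetry.get_obs(): the state, without advancing time (a new reading comes with each control period).
- grab_frame(name): name is "scene" or "top" or "wrist"; returns the picture (384x512x3 uint8, blue, green, red); there is no depth.
- calibration(name): a dict with "fx", "fy", "cx", "cy" (pixels), "world_from_camera" (4x4, takes a point from camera to world coordinates); the wrist camera has in their place "mount" (4x4, takes a point from camera to tool coordinates, whose origin is the TCP and whose axes are the flange's). Camera axes: x right, y down, z forward; pixel columns grow to the right and rows downward; lengths in m; the calibration is good to about 2 mm. A picture is of the moment at which its call begins: read the wrist's pose just before it. calibration takes no time and is no camera call.
- order.hand_in(): hands the job in; it is judged then, once.
Trained networks look in the newest picture that a camera, given by its name, has taken for a name from the list of things; names that differ only in an ending like _2 or _b are one class to them, and where a whole thing is asked for, a point or a joint stands for the part that bears it (a point fixed in the world has none). Each returns a list of dicts, best first, with "p" (0 to 1); they miss things now and then, are a little off and sometimes report something else, mostly with a low value. They report only what shows in the picture. A call takes as long as a camera call. They do not tell look-alikes from the thing itself.
- silhouettes(thing, camera): "mask" (384x512 bool, what is visible of it) and "extent" ([centre column, centre row, width, height] in pixels, round what is visible of it).
The state is a dict: "clock": time; "joints": joint angles; "qvel": joint speeds; "tau": joint torques, N m; "tcp_pos": TCP position; "orientation": TCP orientation; "contact_force": force on the tool from outside, world axes, zero at the start; "moment": the same for the moment, N m; "grip_width": finger opening in m; "gripper_force": force on a finger pad.
Only numpy, scipy, OpenCV 4.12 (cv2) and the standard library are available. Lean on these libraries where they do the work, as an engineer would, in place of code of your own. Each camera call takes 0.05 s, during which the arm holds its last target. There are 200 camera calls.

## Working session

There is one attempt and no reset: what is moved stays moved. The work goes in short steps, Python scripts to look and compute and a tool call to move; the robot and the scene stay as the last step left them, time stands still between calls to the robot, and variables do not carry over. Pictures are saved under pics/ and viewed, at most 14 in all, crops included, and the job is handed in when it is done.

Besides the shell and the picture viewer there is one more tool, called after ">>>" in YAML: its name, and indented under it one key for each argument. apply_moves: Moves the arm, as the interface text tells. Its arguments: {"type":"object","properties":{"moves":{"type":"array"},"grip_force":{"type":"number"}},"required":["moves"]}

```bash
mkdir -p pics; ls; cat > h.py <<'E'
import numpy as np, cv2
from scipy.spatial.transform import Rotation as R
from bench import telemetry, grab_frame, calibration, order, silhouettes, r
def ray(cam,u,v,z):
    c=calibration(cam); T=np.array(c["world_from_camera"])
    d=T[:3,:3]@np.array([(u-c["cx"])/c["fx"],(v-c["cy"])/c["fy"],1]); o=T[:3,3]
    return o+d*(z-o[2])/d[2]
def proj(cam,p):
    c=calibration(cam); T=np.linalg.inv(np.array(c["world_from_camera"])); q=T[:3,:3]@np.array(p)+T[:3,3]
    return np.array([c["fx"]*q[0]/q[2]+c["cx"],c["fy"]*q[1]/q[2]+c["cy"]])
E
python3 - <<'E'
from h import *
for n in("scene","top"):
    cv2.imwrite(f"pics/{n}0.png",cv2.resize(grab_frame(n),(800,600))); c=calibration(n); print(n,c["fx"],np.round(c["world_from_camera"],3).tolist())
o=telemetry.get_obs(); print(o); print(np.round(R.from_rotvec(o["orientation"]).as_matrix(),3))
E
```

```text
pics
scene 382.8755446855651 [[0.395, 0.693, -0.603, 1.039], [0.919, -0.297, 0.261, -0.217], [0.002, -0.657, -0.754, 0.663], [0.0, 0.0, 0.0, 1.0]]
top 368.46905969168034 [[-0.084, -0.969, 0.232, 0.393], [-0.996, 0.083, -0.016, -0.006], [-0.004, -0.233, -0.972, 0.862], [0.0, 0.0, 0.0, 1.0]]
{'clock': 0.1, 'joints': array([-1.26211622,  0.47770066,  0.02232546,  1.55636761, -0.01148759,
        1.10930465, -0.08307429]), 'qvel': array([ 0.0014954 , -0.00300195,  0.00065525, -0.00176283,  0.00161371,
        0.00093158,  0.00015653]), 'tau': array([ 4.22533791e-03, -5.97757638e+01,  1.61357995e+00, -2.81953257e+01,
        1.28232807e-02,  5.01458358e-03, -3.70645381e-07]), 'tcp_pos': array([0.27303662, 0.61671859, 0.23042752]), 'orientation': array([-6.49800701e-01, -3.07342992e+00,  2.57199949e-03]), 'contact_force': array([-0.13432325,  0.3844549 ,  0.4999421 ]), 'moment': array([0.03026378, 0.07575385, 0.001545  ]), 'gripper_force': 0.0, 'grip_width': 0.08524944104936151}
[[-0.914  0.405 -0.001]
 [ 0.405  0.914 -0.002]
 [-0.    -0.002 -1.   ]]
```

View pics/top0.png

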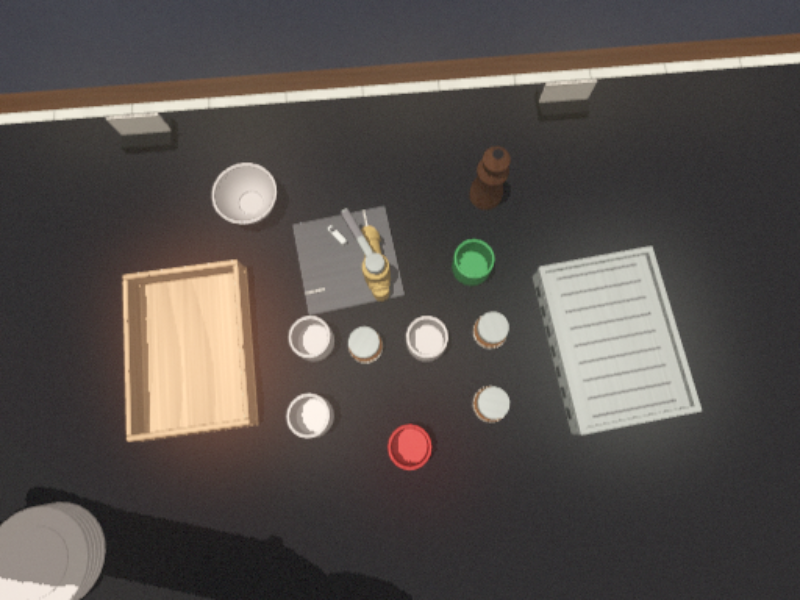

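View pics/scene0.png

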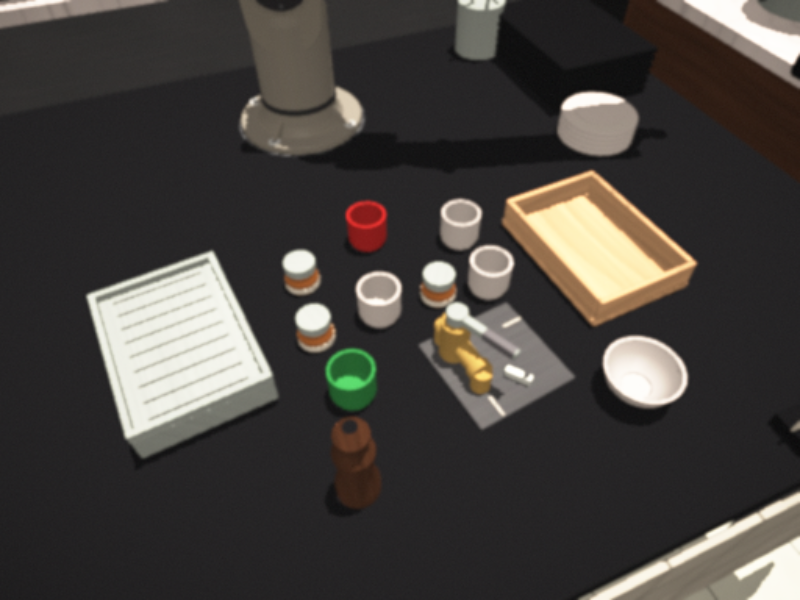

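The top view shows three white cups at (311,338), (310,415) and (427,338), and three jars at (366,345), (491,330) and (491,404), all in 800x600 pixels. The look-alikes are a red cup at (410,447) and a green one at (474,262). The white bowl is at (245,194), the mill at (490,180), the crate on the left and the plate on the right. The lever runs from (375,265) to (345,212), with the marker at (337,235), the shut line at (315,291) and the open line at (365,218).

```bash
cat >> h.py <<'E'
from scipy.optimize import least_squares
def cyl(x,y,D,H,Df=None,z0=0):
    a=np.linspace(0,2*np.pi,40); c,s=np.cos(a),np.sin(a); z=np.full(40,0.)
    return np.vstack([np.c_[x+D/2*c,y+D/2*s,z+z0+H],np.c_[x+(Df or D)/2*c,y+(Df or D)/2*s,z+z0]])
def ext(cam,P):
    q=np.array([proj(cam,p) for p in P]); a,b=q.min(0),q.max(0); return np.r_[(a+b)/2,b-a]
def fit(cam,e,D,H,Df=None,z0=0):
    x0=ray(cam,e[0],e[1],z0+H/2)[:2]
    f=lambda p:(ext(cam,cyl(p[0],p[1],D,H,Df,z0))[:2]-np.array(e[:2]))
    s=least_squares(f,x0,diff_step=1e-3); return s.x, ext(cam,cyl(*s.x,D,H,Df,z0))[2:]-np.array(e[2:])
SZ=dict(cup1=(.06,.055,.052),jar1=(.05,.048,None),mill=(.052,.14,None),bowl=(.1,.045,.06))
def scan(cam,things=("cup1","jar1"),pmin=.3,z0=0):
    for t in things:
        for d in silhouettes(t,cam):
            if d["p"]<pmin: continue
            m=d["mask"]; col=im_[cam][m].mean(0).astype(int) if cam in im_ else None
            p,res=fit(cam,d["extent"],*SZ[t],z0)
            print(cam,t,round(d["p"],2),np.round(d["extent"]).astype(int),"xy",np.round(p,3),"res",np.round(res,1),"bgr",col)
im_={}
def shot(cam): im_[cam]=grab_frame(cam); return im_[cam]
def corners(mask):
    c,_=cv2.findContours(mask.astype(np.uint8),cv2.RETR_EXTERNAL,cv2.CHAIN_APPROX_NONE)
    return cv2.boxPoints(cv2.minAreaRect(max(c,key=cv2.contourArea)))
E
python3 - <<'E'
from h import *
for cam in("top","scene"):
    im=shot(cam); scan(cam,("cup1","jar1","mill","bowl"))
    for t in("warmer_plate","crate_in","valve","lever","marker","lever_grip"):
        try:
            for d in silhouettes(t,cam)[:2]: print(cam,t,round(d["p"],2),np.round(d["extent"]))
        except Exception as e: print(t,e)
# manual: plate & valve points (800x600 px -> *0.64)
k=.64
print("crate top corners")
for u,v in[(123,273),(240,262),(258,427),(127,440)]: print(np.round(ray("top",u*k,v*k,.05),3))
print("warmer rim corners")
for u,v in[(538,265),(653,248),(700,411),(577,433)]: print(np.round(ray("top",u*k,v*k,.062),3))
print("valve plate")
for u,v in[(293,222),(387,207),(403,296),(310,312)]: print(np.round(ray("top",u*k,v*k,.006),3))
print("knob,levertip",ray("top",375*k,263*k,.095),ray("top",345*k,212*k,.083),"marker",ray("top",337*k,235*k,.02),"shut",ray("top",315*k,291*k,.006),"open",ray("top",365*k,218*k,.006))
t=cv2.resize(grab_frame("top")[110:210,170:300],None,fx=6,fy=6,interpolation=cv2.INTER_CUBIC); cv2.imwrite("pics/v1.png",t)
E
```

```text
top cup1 0.83 [263 285  24  24] xy [ 0.375 -0.005] res [3.9 5.6] bgr [ 79  83 203]
top cup1 0.8 [273 216  32  33] xy [ 0.522 -0.04 ] res [-5.4 -5.2] bgr [186 194 203]Traceback (most recent call last):
  File "<stdin>", line 3, in <module>
  File "h.py", line 27, in scan
    p,res=fit(cam,d["extent"],*SZ[t],z0)
          ~~~^^^^^^^^^^^^^^^^^^^^^^^^^^^
  File "h.py", line 20, in fit
    s=least_squares(f,x0,diff_step=1e-3); return s.x, ext(cam,cyl(*s.x,D,H,Df,z0))[2:]-np.array(e[2:])
    return func(*args, **kwargs)
    result = trf(vector_fun.fun, vector_fun.jac, x0, f0, J0, lb, ub, ftol, xtol,
                 gtol, max_nfev, x_scale, loss_function, tr_solver,
                 tr_options.copy(), verbose, callback=callback_wrapped)
    return trf_no_bounds(
        fun, jac, x0, f0, J0, ftol, xtol, gtol, max_nfev, x_scale,
        loss_function, tr_solver, tr_options, verbose, callback=callback)
    J = jac(x)
    self._update_jac()
    ~~~~~~~~~~~~~~~~^^
    self.J = self.jac_wrapped(xp_copy(self.x), f0=self.f)
             ~~~~~~~~~~~~~~~~^^^^^^^^^^^^^^^^^^^^^^^^^^^^
    J, dct = ap
[... 654 characters left out ...]
^^^^^^^^^^^^^^^^^^^^^^^^^^^^^^
    return np.atleast_1d(self.fun(x))
                         ~~~~~~~~^^^
    return self.f(x, *self.args, **self.kwargs)
           ~~~~~~^^^^^^^^^^^^^^^^^^^^^^^^^^^^^^
  File "h.py", line 19, in <lambda>
    f=lambda p:(ext(cam,cyl(p[0],p[1],D,H,Df,z0))[:2]-np.array(e[:2]))
                ~~~^^^^^^^^^^^^^^^^^^^^^^^^^^^^^^
  File "h.py", line 16, in ext
    q=np.array([proj(cam,p) for p in P]); a,b=q.min(0),q.max(0); return np.r_[(a+b)/2,b-a]
                ~~~~^^^^^^^
  File "h.py", line 9, in proj
    c=calibration(cam); T=np.linalg.inv(np.array(c["world_from_camera"])); q=T[:3,:3]@np.array(p)+T[:3,3]
ValueError: time passes only in moves, steps and waits
```

```bash
sed -i 's/^def ray/import functools\ncalibration=functools.lru_cache(None)(calibration)\ndef ray/; s/,diff_step=1e-3/,diff_step=None/' h.py
cat > s1.py <<'E'
from h import *
for cam in("top","scene"):
    im=shot(cam); scan(cam,("cup1","jar1","mill","bowl"))
    for t in("warmer_plate","crate_in","valve","lever","marker","lever_grip"):
        try:
            for d in silhouettes(t,cam)[:2]: print(cam,t,round(d["p"],2),np.round(d["extent"]))
        except Exception as e: print(t,e)
# manual: plate & valve points (800x600 px -> *0.64)
k=.64
print("crate top corners")
for u,v in[(123,273),(240,262),(258,427),(127,440)]: print(np.round(ray("top",u*k,v*k,.05),3))
print("warmer rim corners")
for u,v in[(538,265),(653,248),(700,411),(577,433)]: print(np.round(ray("top",u*k,v*k,.062),3))
print("valve plate")
for u,v in[(293,222),(387,207),(403,296),(310,312)]: print(np.round(ray("top",u*k,v*k,.006),3))
print("knob,levertip",ray("top",375*k,263*k,.095),ray("top",345*k,212*k,.083),"marker",ray("top",337*k,235*k,.02),"shut",ray("top",315*k,291*k,.006),"open",ray("top",365*k,218*k,.006))
t=cv2.resize(im_["top"][110:210,170:300],None,fx=6,fy=6,interpolation=cv2.INTER_CUBIC); cv2.imwrite("pics/v1.png",t)
E
python3 s1.py
```

```text
top cup1 0.88 [200 218  30  29] xy [0.532 0.123] res [-1.8 -1.3] bgr [176 184 195]
top cup1 0.74 [200 267  23  23] xy [0.423 0.129] res [6.3 5.5] bgr [188 196 207]
top cup1 0.74 [262 286  22  30] xy [ 0.372 -0.003] res [ 6.1 -0.7] bgr [ 78  82 201]
top cup1 0.68 [274 217  28  27] xy [ 0.52  -0.041] res [-0.4  0.8] bgr [190 198 208]
top cup1 0.59 [302 166  26  29] xy [ 0.635 -0.118] res [-0.3  0.4] bgr [ 86 140  77]
top jar1 0.64 [233 221  20  19] xy [0.52  0.051] res [3.4 5.5] bgr [177 189 195]
top jar1 0.64 [317 211  24  27] xy [ 0.527 -0.142] res [ 0.4 -2.3] bgr [168 181 187]
top jar1 0.62 [315 260  24  23] xy [ 0.418 -0.124] res [1.  0.9] bgr [173 185 190]
top mill 0.8 [312 115  26  41] xy [ 0.742 -0.148] res [3.9 5.9] bgr [43 56 79]
top mill 0.71 [274 218  28  26] xy [ 0.51  -0.037] res [-1.8  7.6] bgr [191 200 209]
top bowl 0.93 [156 123  39  37] xy [0.769 0.218] res [2.5 2.3] bgr [184 192 202]
top bowl 0.64 [119 223  85 115] xy [0.536 0.304] res [-39.8 -70.5] bgr [147 185 220]
top warmer_plate 0.73 [395. 219. 106. 122.]
top warmer_plate 0.59 [233. 153.  26.  41.]
top crate_in 0
[... 1259 characters left out ...]
4 [308. 212.  51.  38.]
scene lever 0.42 [314. 179.  28.  36.]
scene marker 0.46 [333. 239.  17.  13.]
scene lever_grip 0.84 [310. 213.  47.  39.]
scene lever_grip 0.17 [312. 177.  29.  30.]
crate top corners
[0.654 0.395 0.05 ]
[0.656 0.224 0.05 ]
[0.416 0.203 0.05 ]
[0.414 0.382 0.05 ]
warmer rim corners
[ 0.61  -0.209  0.062]
[ 0.622 -0.379  0.062]
[ 0.387 -0.401  0.062]
[ 0.372 -0.23   0.062]
valve plate
[0.729 0.152 0.006]
[0.741 0.002 0.006]
[ 0.594 -0.011  0.006]
[0.582 0.131 0.006]
knob,levertip [0.62369656 0.02392014 0.095     ] [0.7074213  0.06207239 0.083     ] marker [0.69619994 0.08212664 0.02      ] shut [0.61378251 0.122229   0.006     ] open [0.72572777 0.03792438 0.006     ]
```

View pics/v1.png

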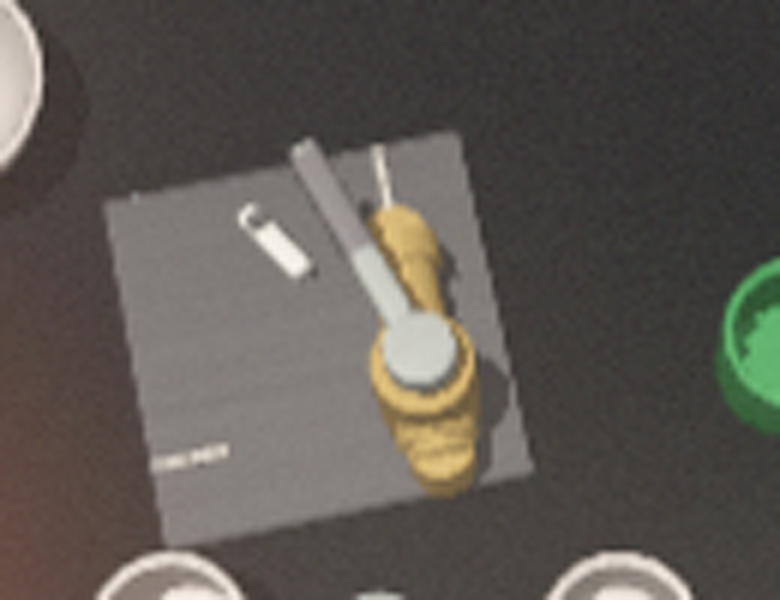

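The crop shows the hub at (420,345), the lever tip at (305,148), the marker from (250,212) to (305,270), the open line at (380,148)-(388,205) and the shut line at (155,465)-(228,452). The lever is open past the marker.

The only things to be mistaken for cups are the red one at (410,447), the green one at (474,262) and the white bowl. The three small white cups are the right ones.

```bash
python3 - <<'E'
from h import *
k=.64
rd=lambda c,u,v,z: np.round(ray(c,u*k,v*k,z),3)
print("scene crate",[rd("scene",u,v,.05).tolist() for u,v in[(504,210),(592,174),(694,264),(598,308)]])
print("scene plate",[rd("scene",u,v,.062).tolist() for u,v in[(88,293),(212,255),(272,376),(135,442)]])
c=lambda u,v,z: ray("top",170+u/6,110+v/6,z)[:2]
hub=c(420,345,.09); tip=c(305,146,.09); op=[c(380,148,.006),c(388,205,.006)]; sh=[c(155,465,.006),c(228,452,.006)]; mk=[c(248,210,.02),c(310,272,.02)]
ps=np.array([*op,*sh])
def f(p):
    a,t=p[:2],p[2]; X=np.array([np.cos(t),np.sin(t)]);Y=np.array([-X[1],X[0]])
    return np.r_[[(q-a)@Y for q in op],[(q-a)@X for q in sh],(hub-a)]
s=least_squares(f,[*hub,.1]); print("top axis",s.x,s.fun.round(4)); a=s.x[:2]
for n,p in[("tip",tip),("mk0",mk[0]),("mk1",mk[1])]+[("op",q) for q in op]+[("sh",q) for q in sh]:
    d=p-a; print(n,p.round(4),"r",np.hypot(*d).round(4),"ang",np.degrees(np.arctan2(d[1],d[0])).round(1))
print("hub",hub)
print("scene hub",rd("scene",458,313,.09),"tip",rd("scene",517,350,.083),"mk",rd("scene",507,370,.02),rd("scene",533,379,.02),"open",rd("scene",490,397,.006),rd("scene",504,414,.006),"shut",rd("scene",502,326,.006),rd("scene",521,318,.006))
t=cv2.resize(shot("scene")[180:280,260:390],None,fx=6,fy=6,interpolation=cv2.INTER_CUBIC); cv2.imwrite("pics/v2.png",t)
E
```

```text
scene crate [[0.445, 0.201, 0.05], [0.423, 0.379, 0.05], [0.654, 0.393, 0.05], [0.668, 0.219, 0.05]]
scene plate [[0.385, -0.401, 0.062], [0.378, -0.235, 0.062], [0.611, -0.209, 0.062], [0.636, -0.37, 0.062]]
top axis [0.62656101 0.02376612 0.13237432] [-0.0009  0.0008  0.0003 -0.0008  0.0005  0.0002]
tip [0.7078 0.0612] r 0.0894 ang 24.7
mk0 [0.7109 0.0918] r 0.1084 ang 38.9
mk1 [0.6825 0.0685] r 0.0716 ang 38.6
op [0.7385 0.0377] r 0.1128 ang 7.1
op [0.7134 0.0361] r 0.0877 ang 8.1
sh [0.6119 0.1361] r 0.1133 ang 97.5
sh [0.6147 0.1068] r 0.0839 ang 98.1
hub [0.62706429 0.02398489]
scene hub [0.631 0.026 0.09 ] tip [0.705 0.068 0.083] mk [0.691 0.071 0.02 ] [0.716 0.095 0.02 ] open [0.711 0.037 0.006] [0.739 0.042 0.006] shut [0.616 0.108 0.006] [0.614 0.139 0.006]
```

View pics/v2.png

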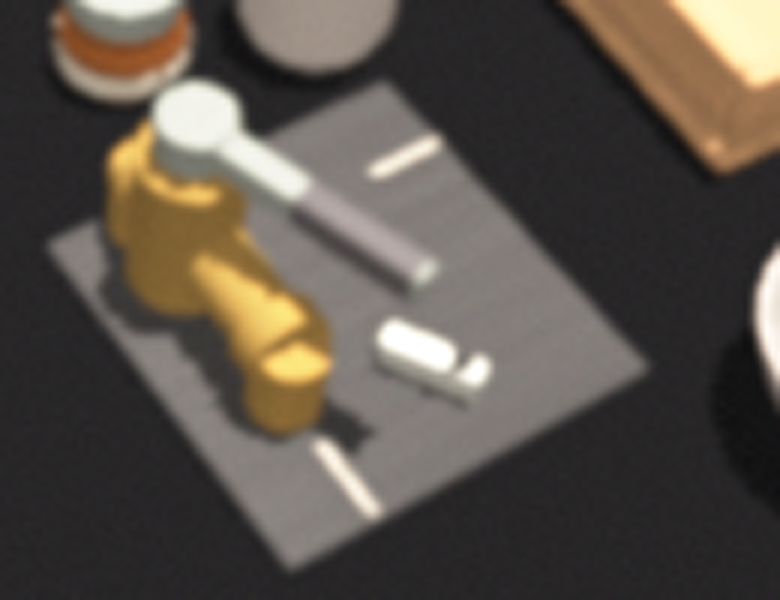

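>>> apply_moves:
  moves:
    - [0,0,0,-0.0253,-0.01455,0,1]
    - [0,0,0,-0.0253,-0.01455,0,1]
    - [0,0,0,-0.0253,-0.01455,0,1]
    - [0,0,0,-0.0253,-0.01455,0,1]
    - [0,0,0,-0.0253,-0.01455,0,1]
    - [0,0,0,-0.0253,-0.01455,0,1]
    - [0,0,0,-0.0253,-0.01455,0,1]
    - [0,0,0,-0.0253,-0.01455,0,1]

```text
clock: 2.02
tcp_pos: [0.4119, 0.4276, 0.2315]
orientation: [0.65, 3.074, 0.001]
contact_force: [1.5, 0.7, -0.0]
grip_width: 0.0854
gripper_force: 0.0
```

>>> apply_moves:
  moves:
    - [0,0,0,-0.0253,-0.01455,0,1]
    - [0,0,0,-0.0253,-0.01455,0,1]
    - [0,0,0,-0.0253,-0.01455,0,1]
    - [0,0,0,-0.0253,-0.01455,0,1]
    - [0,0,0,-0.0253,-0.01455,0,1]
    - [0,0,0,-0.0253,-0.01455,0,1]
    - [0,0,0,-0.0253,-0.01455,0,1]
    - [0,0,0,-0.0253,-0.01455,0,1]

```text
clock: 2.68
tcp_pos: [0.5499, 0.2393, 0.2315]
orientation: [0.65, 3.073, 0.001]
contact_force: [0.2, 0.4, -0.0]
grip_width: 0.0853
gripper_force: 0.0
```

>>> apply_moves:
  moves:
    - [0,0,0,-0.0253,-0.01455,0,1]
    - [0,0,0,-0.0253,-0.01455,0,1]
    - [0,0,0,-0.0253,-0.01455,0,1]
    - [0,0,0,-0.0253,-0.01455,0,1]
    - [0,0,0,-0.0253,-0.01455,0,1]
    - [0,0,0,-0.0253,-0.01455,0,1]
    - [0,0,0,-0.0253,-0.01455,0,1]
    - [0,0,0,-0.0253,-0.01455,0,1]

```text
clock: 3.35
tcp_pos: [0.6878, 0.051, 0.2314]
orientation: [0.65, 3.074, 0.0]
contact_force: [0.2, -0.3, 0.6]
grip_width: 0.0856
gripper_force: 0.0
```

>>> apply_moves:
  moves:
    - [0,0,0.9125,0,0,0,1]
    - [0,0,0.9125,0,0,0,1]
    - [0,0,0.9125,0,0,0,1]
    - [0,0,0.9125,0,0,0,1]
    - [0,0,0.9125,0,0,0,1]
    - [0,0,0.9125,0,0,0,1]
    - [0,0,0.9125,0,0,0,1]
    - [0,0,0.9125,0,0,0,1]

```text
clock: 4.02
tcp_pos: [0.6871, 0.0522, 0.2313]
orientation: [-1.755, -2.605, -0.0]
contact_force: [-1.4, 0.3, 0.1]
grip_width: 0.0852
gripper_force: 0.0
```

>>> apply_moves:
  moves:
    - [0,0,0.9125,0,0,0,1]
    - [0,0,0.9125,0,0,0,1]
    - [0,0,0.9125,0,0,0,1]
    - [0,0,0.9125,0,0,0,1]
    - [0,0,0.9125,0,0,0,1]
    - [0,0,0.9125,0,0,0,1]
    - [0,0,0.9125,0,0,0,1]
    - [0,0,0.9125,0,0,0,1]

```text
clock: 4.68
tcp_pos: [0.6871, 0.0523, 0.2313]
orientation: [-2.6, -1.763, -0.0]
contact_force: [0.4, 0.1, 0.6]
grip_width: 0.0853
gripper_force: 0.0
```

>>> apply_moves:
  moves:
    - [0,0,0.9125,0,0,0,1]
    - [0,0,0.9125,0,0,0,1]
    - [0,0,0.9125,0,0,0,1]
    - [0,0,0.9125,0,0,0,1]
    - [0,0,0.9125,0,0,0,1]
    - [0,0,0.9125,0,0,0,1]
    - [0,0,0.9125,0,0,0,1]
    - [0,0,0.9125,0,0,0,1]

```text
clock: 5.35
tcp_pos: [0.6871, 0.0524, 0.2313]
orientation: [-3.07, -0.666, -0.0]
contact_force: [-0.5, -0.1, 0.0]
grip_width: 0.0857
gripper_force: 0.0
```

```bash
cat >> h.py <<'E'
def st():
    o=telemetry.get_obs(); M=R.from_rotvec(o["orientation"]).as_matrix()
    print("t",round(o["clock"],1),"tcp",o["tcp_pos"].round(4),"y-ang",np.degrees(np.arctan2(M[1,1],M[0,1])).round(2),"z",M[:,2].round(3),"w",round(o["grip_width"],4),"F",o["contact_force"].round(1),"gf",round(o["gripper_force"],1),"q",o["joints"].round(2))
    return o,M
def to(p,yang=None):
    o,M=st(); d=M.T@(np.array(p)-o["tcp_pos"]); print("tool shift",d.round(4), "turn units", None if yang is None else round(-(yang-np.degrees(np.arctan2(M[1,1],M[0,1])))/6,3))
E
python3 -c "
from h import *
to([.687,.0515,.066],-65.3)"
```

```text
t 5.3 tcp [0.6871 0.0524 0.2313] y-ang -65.53 z [ 0.  0. -1.] w 0.0857 F [-0.5 -0.1  0. ] gf 0.0 q [-0.67  0.61  0.78  1.55 -0.45  1.17 -0.94]
tool shift [-0.0005  0.0008  0.1653] turn units -0.038
```

>>> apply_moves:
  moves:
    - [0,0,0,0,0,0.0275,1]
    - [0,0,0,0,0,0.0275,1]
    - [0,0,0,0,0,0.0275,1]
    - [0,0,0,0,0,0.0275,1]
    - [0,0,0,0,0,0.0275,1]
    - [0,0,0,0,0,0.0275,1]
    - [0,0,0,0,0,0,1]
    - [0,0,0,0,0,0,0]

```text
clock: 6.02
tcp_pos: [0.6862, 0.0522, 0.0653]
orientation: [-3.068, -0.673, 0.005]
contact_force: [0.3, 0.2, 1.1]
grip_width: 0.0753
gripper_force: 0.0
```

>>> apply_moves:
  moves:
    - [0,0,0,0,0,0,-1]
    - [0,0,0,0,0,0,-1]
    - [0,0,0,0,0,0,-1]
    - [0,0,0,0,0,0,-1]
    - [0,0,0,0,0,0,-1]
    - [0,0,0,0,0,0,-1]
    - [0,0,0,0,0,0,-1]
    - [0,0,0,0,0,0,-1]
  grip_force: 30

```text
clock: 6.68
tcp_pos: [0.6877, 0.0521, 0.0673]
orientation: [3.069, 0.673, 0.002]
contact_force: [-0.5, 0.4, 6.1]
grip_width: 0.0117
gripper_force: 33.8
```

```bash
python3 -c "
from h import *
to([.687,.0515,.066],-65.3)"
```

```text
t 6.7 tcp [0.6877 0.0521 0.0673] y-ang -65.27 z [ 0.001  0.    -1.   ] w 0.0117 F [-0.5  0.4  6.1] gf 33.8 q [-0.6   0.77  0.66  1.67 -0.58  0.9  -0.84]
tool shift [-0.0009  0.0002  0.0013] turn units 0.005
```

>>> apply_moves:
  moves:
    - [0,0,-0.883,-0.00028,-0.006,0,-1]
    - [0,0,-0.883,-0.00028,-0.006,0,-1]
    - [0,0,-0.883,-0.00028,-0.006,0,-1]
    - [0,0,-0.883,-0.00028,-0.006,0,-1]
    - [0,0,-0.883,-0.00028,-0.006,0,-1]
    - [0,0,-0.883,-0.00028,-0.006,0,-1]
    - [0,0,-0.883,-0.00028,-0.006,0,-1]
    - [0,0,0,0,0,0,-1]

```text
clock: 7.35
tcp_pos: [0.6588, 0.0823, 0.0673]
orientation: [2.691, 1.62, 0.002]
contact_force: [-0.5, -0.7, 4.1]
grip_width: 0.0112
gripper_force: 33.5
```

```bash
python3 -c "
from h import *
o,M=st(); d=o['tcp_pos'][:2]-[.628,.0245]; print(np.hypot(*d),np.degrees(np.arctan2(d[1],d[0])))"
```

```text
t 7.3 tcp [0.6588 0.0823 0.0673] y-ang -27.91 z [ 0.001  0.    -1.   ] w 0.0112 F [-0.5 -0.7  4.1] gf 33.5 q [-0.56  0.69  0.5   1.73 -0.43  0.83 -0.35]
0.0654951865911305 61.92909230091721
```

>>> apply_moves:
  moves:
    - [0,0,-0.883,-0.00028,-0.006,0,-1]
    - [0,0,-0.883,-0.00028,-0.006,0,-1]
    - [0,0,-0.883,-0.00028,-0.006,0,-1]
    - [0,0,-0.883,-0.00028,-0.006,0,-1]
    - [0,0,-0.883,-0.00028,-0.006,0,-1]
    - [0,0,-0.883,-0.00028,-0.006,0,-1]
    - [0,0,-0.883,-0.00028,-0.006,0,-1]
    - [0,0,0,0,0,0,-1]

```text
clock: 8.02
tcp_pos: [0.6198, 0.0892, 0.0673]
orientation: [2.038, 2.387, 0.007]
contact_force: [3.7, 1.2, -0.4]
grip_width: 0.0113
gripper_force: 36.1
```

```bash
python3 -c "
from h import *
o,M=st(); d=o['tcp_pos'][:2]-[.628,.0245]; print(np.hypot(*d),np.degrees(np.arctan2(d[1],d[0])),o['moment'])"
```

```text
t 8.0 tcp [0.6198 0.0892 0.0673] y-ang 9.03 z [ 0.005  0.001 -1.   ] w 0.0113 F [ 3.7  1.2 -0.4] gf 36.1 q [-0.49  0.61  0.33  1.82 -0.28  0.75  0.15]
0.06520074675781766 97.18999749809323 [ 0.17186775 -0.73838109 -0.66648227]
```

>>> apply_moves:
  moves:
    - [0,0,0,0,-0.001,0,-1]
    - [0,0,0,0,-0.001,0,-1]
    - [0,0,0,0,-0.001,0,-1]
    - [0,0,0,0,0,0,-1]
    - [0,0,0,0,0,0,-1]
    - [0,0,0,0,0,0,-1]
    - [0,0,0,0,0,0,-1]
    - [0,0,0,0,0,0,-1]

```text
clock: 8.68
tcp_pos: [0.6198, 0.0892, 0.0675]
orientation: [2.041, 2.38, 0.011]
contact_force: [12.4, 1.5, -4.5]
grip_width: 0.0111
gripper_force: 34.1
```

```bash
python3 -c "
from h import *
o,M=st(); d=o['tcp_pos'][:2]-[.628,.0245]; print(np.hypot(*d),np.degrees(np.arctan2(d[1],d[0])),o['moment'])"
```

```text
t 8.7 tcp [0.6198 0.0892 0.0675] y-ang 8.78 z [ 0.01   0.001 -1.   ] w 0.0111 F [12.4  1.5 -4.5] gf 34.1 q [-0.49  0.6   0.34  1.83 -0.28  0.75  0.15]
0.06517465066493207 97.26824877079451 [ 0.30958195 -2.24023719 -0.56745396]
```

>>> apply_moves:
  moves:
    - [0,0,0,0,0,0,1]
    - [0,0,0,0,0,0,1]
    - [0,0,0,0,0,0,1]
    - [0,0,0,0,0,0,1]
    - [0,0,0,0,0,-0.03,1]
    - [0,0,0,0,0,-0.03,1]
    - [0,0,0.667,0,0,-0.03,1]
    - [0,0,0,0,0,0,1]

```text
clock: 9.35
tcp_pos: [0.6184, 0.0887, 0.1621]
orientation: [2.126, 2.307, 0.012]
contact_force: [0.9, -1.3, -0.0]
grip_width: 0.0851
gripper_force: 0.0
```

```bash
python3 -c "
from h import *
for c in('scene','top'):
    shot(c); scan(c,('cup1','jar1'))
    [print(c,d['p'],d['extent']) for d in silhouettes('lever',c)[:1]]
to([.540,.122,.155],5)
c=lambda im,x,y,w,h,f: cv2.resize(im[y:y+h,x:x+w],None,fx=f,fy=f,interpolation=cv2.INTER_CUBIC)
cv2.imwrite('pics/a.png',np.hstack([c(im_['scene'],260,120,130,150,3),c(im_['top'],170,120,130,150,3)]))
"
```

```text
scene cup1 0.88 [314 177  29  34] xy [0.545 0.123] res [-1.8  1. ] bgr [152 162 175]
scene cup1 0.87 [294 145  26  35] xy [0.431 0.131] res [-0.6 -2.6] bgr [142 153 165]
scene cup1 0.71 [225 242  32  37] xy [ 0.63  -0.117] res [-0.7  2.2] bgr [ 59 122  49]
scene cup1 0.63 [243 191  24  33] xy [ 0.523 -0.036] res [3.9 3.1] bgr [138 148 161]
scene cup1 0.57 [234 144  30  32] xy [ 0.371 -0.001] res [-5.2  0.1] bgr [ 27  29 133]
scene jar1 0.96 [202 211  28  28] xy [ 0.534 -0.135] res [-1.1  4.7] bgr [154 171 187]
scene jar1 0.76 [192 175  21  28] xy [ 0.426 -0.125] res [3.8 2.7] bgr [148 166 182]
scene jar1 0.74 [228 297  35  62] xy [ 0.738 -0.15 ] res [ -5.2 -23.2] bgr [29 42 68]
scene jar1 0.56 [280 182  23  28] xy [0.526 0.05 ] res [-0.3  3.2] bgr [151 168 184]
scene jar1 0.47 [319 229  97  92] xy [0.671 0.069] res [-69.5 -58. ] bgr [ 97 110 120]
scene 0.97 [307.4, 195.2, 49.1, 26.8]
top cup1 0.97 [203 218  21  31] xy [0.531 0.117] res [ 7.  -3.3] bgr [194 202 211]
top cup1 0.94 [273 217  26  30] xy [ 0.52  -0.039] res [ 0.7 -2. ] bgr [143 151 159]
top cup1 0.82 [302 168  28  31] xy [ 0.63  -0.116] res [-1.3 -1.4] bgr [ 91 148  81]
top cup1 0.81 [260 286  24  25] xy [0.374 0.001] res [4.8 4.5] bgr [ 60  63 158]
top cup1 0.77 [202 266  27  25] xy [0.425 0.123] res [1.8 3.9] bgr [195 203 209]
top jar1 0.94 [234 221  20  29] xy [0.521 0.048] res [ 3.1 -4.6] bgr [179 191 197]
top jar1 0.91 [316 259  20  24] xy [ 0.42  -0.126] res [4.9 0. ] bgr [184 197 202]
top jar1 0.72 [314 209  21  26] xy [ 0.532 -0.136] res [ 3.9 -1.2] bgr [184 196 202]
top 0.66 [228.2, 171.1, 35.7, 17.4]
t 9.8 tcp [0.6143 0.0885 0.1551] y-ang 4.9 z [-0.002 -0.001 -1.   ] w 0.0859 F [-0.3  0.9  0.6] gf 0.0 q [-0.54  0.49  0.4   1.78 -0.23  0.92  0.05]
tool shift [ 0.0397 -0.0712  0.0002] turn units -0.017
```

View pics/a.png

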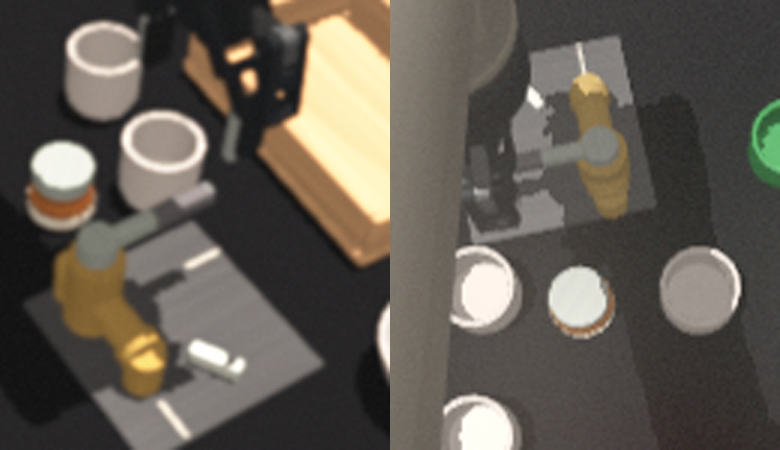

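The lever (scene crop (150,220), top crop (540,160)) now lies parallel to the shut line, so the valve is shut. The cups and jars are where they were. Next is the cup at (0.538, 0.122).

>>> apply_moves:
  moves:
    - [0,0,0,0.0099,-0.0186,0,0.8]
    - [0,0,0,0.0099,-0.0186,0,0.8]
    - [0,0,0,0.0099,-0.0186,0,0.8]
    - [0,0,0,0.0099,-0.0186,0,0.8]
    - [0,0,0,0,0,0,0.8]
    - [0,0,0,0,0,0.025,0.8]
    - [0,0,0,0,0,0.025,0.8]
    - [0,0,0,0,0,0,0.8]

```text
clock: 10.42
tcp_pos: [0.5348, 0.121, 0.1024]
orientation: [-2.122, -2.312, 0.01]
contact_force: [-1.6, -1.3, -0.7]
grip_width: 0.0771
gripper_force: 0.0
```

```bash
python3 -c "
from h import *
to([.537,.122,.008],5)
im=shot('wrist'); cv2.imwrite('pics/w1.png',im)
print(calibration('wrist')['mount'],calibration('wrist')['fx'])"
```

```text
t 10.4 tcp [0.5348 0.121  0.1024] y-ang 4.92 z [-0.007 -0.003 -1.   ] w 0.0771 F [-1.6 -1.3 -0.7] gf 0.0 q [-0.63  0.46  0.38  1.99 -0.24  0.75 -0.03]
tool shift [0.001  0.0029 0.0944] turn units -0.014
[[-9.66715612e-05 -9.45774621e-01 -3.24823579e-01  8.43908530e-02]
 [ 9.99999538e-01 -4.02112499e-04  8.73201018e-04 -4.34402235e-04]
 [-9.56466983e-04 -3.24823345e-01  9.45774223e-01 -1.42952993e-01]
 [ 0.00000000e+00  0.00000000e+00  0.00000000e+00  1.00000000e+00]] 285.4388414911155
```

View pics/w1.png

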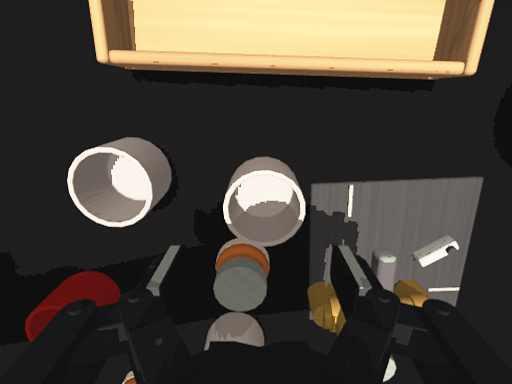

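The wrist view shows the target cup's rim centred at (265,207), the jar at (242,275), the other white cup at (112,187) and the lever at (385,262), just beyond the right finger.

```bash
cat >> h.py <<'E'
def wT():
    o=telemetry.get_obs(); T=np.eye(4); T[:3,:3]=R.from_rotvec(o["orientation"]).as_matrix(); T[:3,3]=o["tcp_pos"]; return T@np.array(calibration("wrist")["mount"])
def wray(u,v,z):
    c=calibration("wrist"); T=wT(); d=T[:3,:3]@np.array([(u-c["cx"])/c["fx"],(v-c["cy"])/c["fy"],1]); return (T[:3,3]+d*(z-T[2,3])/d[2]).round(4)
E
python3 -c "
from h import *
print('cupA',wray(265,207,.055),'cupB',wray(112,187,.055),'jar1',wray(242,285,.048),'levertip',wray(384,250,.09),wray(372,262,.09),'plate edge',wray(311,185,.006))"
```

```text
cupA [0.5394 0.1281 0.055 ] cupB [0.4299 0.1339 0.055 ] jar1 [0.5271 0.054  0.048 ] levertip [0.6142 0.1197 0.09  ] [0.6086 0.1106 0.09  ] plate edge [0.5806 0.1328 0.006 ]
```

>>> apply_moves:
  moves:
    - [0,0,0,0.003,0.0025,0.008,0.75]
    - [0,0,0,0,0,0.016,0.75]
    - [0,0,0,0,0,0.016,0.75]
    - [0,0,0,0,0,0.016,0.75]
    - [0,0,0,0,0,0.016,0.75]
    - [0,0,0,0,0,0.014,0.75]
    - [0,0,0,0,0,0.008,0.75]
    - [0,0,0,0,0,0,0.75]

```text
clock: 11.13
tcp_pos: [0.5397, 0.125, 0.0115]
orientation: [-2.124, -2.314, 0.002]
contact_force: [0.1, 0.1, -0.0]
grip_width: 0.0747
gripper_force: 0.0
```

>>> apply_moves:
  moves:
    - [0,0,0,0,0,0,-1]
    - [0,0,0,0,0,0,-1]
    - [0,0,0,0,0,0,-1]
    - [0,0,0,0,0,0,-1]
    - [0,0,0,0,0,0,-1]
    - [0,0,0,0,0,0,-1]
    - [0,0,0,0,0,0,-1]
    - [0,0,0,0,0,0,-1]
  grip_force: 30

```text
clock: 11.8
tcp_pos: [0.5406, 0.1251, 0.0132]
orientation: [2.124, 2.313, 0.002]
contact_force: [-0.8, -1.0, 6.5]
grip_width: 0.0589
gripper_force: 33.0
```

```bash
python3 -c "
from h import *
to([.545,-.268,.160],5)"
```

```text
t 11.8 tcp [0.5406 0.1251 0.0132] y-ang 4.88 z [ 0.002  0.001 -1.   ] w 0.0589 F [-0.8 -1.   6.5] gf 33.0 q [-0.57  0.6   0.3   2.01 -0.32  0.57  0.03]
tool shift [-0.392  -0.0288 -0.147 ] turn units -0.02
```

>>> apply_moves:
  moves:
    - [0,0,0,0,0,-0.0368,-1]
    - [0,0,0,0,0,-0.0368,-1]
    - [0,0,0,0,0,-0.0368,-1]
    - [0,0,0,0,0,-0.0368,-1]
    - [0,0,0,-0.0352,-0.0025,0,-1]
    - [0,0,0,-0.0352,-0.0025,0,-1]
    - [0,0,0,-0.0352,-0.0025,0,-1]
    - [0,0,0,-0.0352,-0.0025,0,-1]

```text
clock: 12.47
tcp_pos: [0.5414, -0.0173, 0.1598]
orientation: [2.123, 2.315, 0.001]
contact_force: [-0.2, 0.1, -2.0]
grip_width: 0.0588
gripper_force: 34.0
```

>>> apply_moves:
  moves:
    - [0,0,0,-0.0352,-0.0025,0,-1]
    - [0,0,0,-0.0352,-0.0025,0,-1]
    - [0,0,0,-0.0352,-0.0025,0,-1]
    - [0,0,0,-0.0352,-0.0025,0,-1]
    - [0,0,0,-0.0352,-0.0025,0,-1]
    - [0,0,0,-0.0352,-0.0025,0,-1]
    - [0,0,0,-0.0352,-0.0025,0,-1]
    - [0,0,0,0,0,0,-1]

```text
clock: 13.13
tcp_pos: [0.5432, -0.2724, 0.1602]
orientation: [2.133, 2.301, -0.006]
contact_force: [0.3, -0.4, -1.1]
grip_width: 0.0586
gripper_force: 34.0
```

```bash
python3 -c "
from h import *
to([.5465,-.263,.0645],5)
im=shot('wrist'); s=shot('scene')[80:310,20:330]; cv2.imwrite('pics/w2.png',np.hstack([cv2.resize(im,(400,300)),cv2.resize(s,(400,300))]))"
```

```text
t 13.1 tcp [ 0.5432 -0.2724  0.1602] y-ang 4.33 z [ 0.    -0.006 -1.   ] w 0.0586 F [ 0.3 -0.4 -1.1] gf 34.0 q [-0.01  0.48  0.49  1.82 -0.27  0.91  0.68]
tool shift [0.0097 0.004  0.0956] turn units -0.111
```

View pics/w2.png

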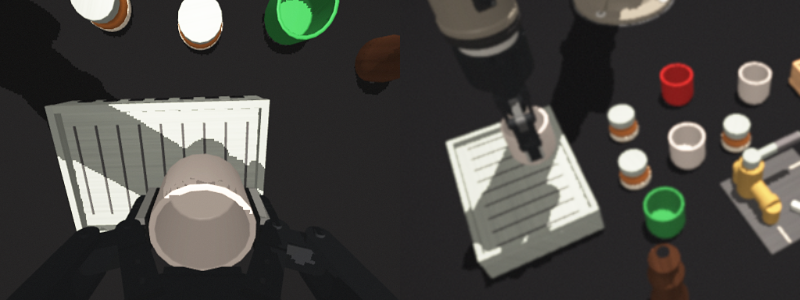

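```bash
python3 -c "
from h import *
print(wray(46*1.28,106*1.28,.062),wray(270*1.28,99*1.28,.062))
to([.5465,-.263,.0645],5)"
```

```text
[ 0.374  -0.2274  0.062 ] [ 0.6108 -0.2007  0.062 ]
t 13.2 tcp [ 0.5444 -0.2651  0.1593] y-ang 4.66 z [-0.001 -0.    -1.   ] w 0.0584 F [-1.2  1.2 -1.7] gf 34.0 q [-0.01  0.48  0.49  1.82 -0.27  0.91  0.68]
tool shift [0.002  0.0023 0.0948] turn units -0.056
```

>>> apply_moves:
  moves:
    - [0,0,0,0.002,0.002,0.015,-1]
    - [0,0,0,0,0,0.016,-1]
    - [0,0,0,0,0,0.016,-1]
    - [0,0,0,0,0,0.016,-1]
    - [0,0,0,0,0,0.016,-1]
    - [0,0,0,0,0,0.01,-1]
    - [0,0,0,0,0,0.005,-1]
    - [0,0,0,0,0,0,-1]

```text
clock: 13.9
tcp_pos: [0.5469, -0.2596, 0.0645]
orientation: [-2.122, -2.314, 0.0]
contact_force: [-0.1, -0.2, -2.0]
grip_width: 0.0586
gripper_force: 34.0
```

```bash
python3 -c "
from h import *
to([.5465,-.263,.0635],5)"
```

```text
t 13.9 tcp [ 0.5469 -0.2596  0.0645] y-ang 4.97 z [-0.002  0.001 -1.   ] w 0.0586 F [-0.1 -0.2 -2. ] gf 34.0 q [ 0.03  0.6   0.42  1.88 -0.35  0.74  0.73]
tool shift [-0.0034 -0.0007  0.001 ] turn units -0.005
```

>>> apply_moves:
  moves:
    - [0,0,0,-0.005,0,0,-1]
    - [0,0,0,0,0,0.0015,-1]
    - [0,0,0,0,0,0,-1]
    - [0,0,0,0,0,0,0.7]
    - [0,0,0,0,0,0,0.7]
    - [0,0,0,0,0,0,0.7]
    - [0,0,0,0,0,-0.02,0.7]
    - [0,0,0,0,0,-0.025,0.7]

```text
clock: 14.57
tcp_pos: [0.5463, -0.2652, 0.1079]
orientation: [-2.122, -2.312, 0.003]
contact_force: [0.8, -0.3, 1.1]
grip_width: 0.0723
gripper_force: 0.0
```

>>> apply_moves:
  moves:
    - [0,0,0,0,0,-0.03,0.8]
    - [0,0,0,0,0,-0.025,0.8]
    - [0,0,0,0.036,0,0,0.8]
    - [0,0,0,0.036,0,0,0.8]
    - [0,0,0,0.036,0,0,0.8]
    - [0,0,0,0.036,0,0,0.8]
    - [0,0,0,0.036,0,0,0.8]
    - [0,0,0,0,0,0,0.8]

```text
clock: 15.23
tcp_pos: [0.5322, -0.078, 0.1638]
orientation: [-2.11, -2.322, -0.004]
contact_force: [0.1, 0.3, -0.0]
grip_width: 0.0767
gripper_force: 0.0
```

```bash
python3 -c "
from h import *
to([.522,-.038,.010],5)
for c in('scene','top'): shot(c); scan(c); scan(c,('cup1',),z0=.05)"
```

```text
t 15.2 tcp [ 0.5322 -0.078   0.1638] y-ang 5.47 z [-0.001  0.004 -1.   ] w 0.0767 F [ 0.1  0.3 -0. ] gf 0.0 q [-0.35  0.36  0.47  1.97 -0.21  0.86  0.33]
tool shift [ 0.0401 -0.0063  0.1539] turn units 0.078
scene cup1 0.9 [245 191  23  33] xy [ 0.524 -0.033] res [5.3 2.6] bgr [153 163 175]
scene cup1 0.85 [226 243  34  36] xy [ 0.634 -0.115] res [-2.1  3.8] bgr [ 56 115  46]
scene cup1 0.69 [295 144  25  32] xy [0.428 0.133] res [0.  0.5] bgr [146 156 169]
scene cup1 0.6 [134 222  40  42] xy [ 0.512 -0.27 ] res [-5.  -4.3] bgr [158 168 180]
scene jar1 0.96 [191 174  24  23] xy [ 0.422 -0.126] res [0.5 7. ] bgr [ 98 116 132]
scene jar1 0.95 [203 209  27  32] xy [ 0.53  -0.132] res [-0.8  0.7] bgr [ 97 115 131]
scene jar1 0.74 [384 158 122  95] xy [0.553 0.31 ] res [-95.6 -65.9] bgr [131 176 205]
scene jar1 0.69 [280 184  24  29] xy [0.529 0.048] res [-1.3  2.1] bgr [150 168 184]
scene cup1 0.9 [245 191  23  33] xy [ 0.565 -0.048] res [7.8 5.7] bgr [153 163 175]
scene cup1 0.85 [226 243  34  36] xy [ 0.666 -0.123] res [0.7 7.1] bgr [ 56 115  46]
scene cup1 0.69 [295 144  25  32] xy [0.477 0.106] res [2.2 3.3] bgr [146 156 169]
scene cup1 0.6 [134 222  40  42] xy [ 0.554 -0.265] res [-2. -1.] bgr [158 168 180]
top cup1 0.78 [256 285  12  24] xy [0.377 0.01 ] res [15.8  4.8] bgr [ 74  79 185]
top cup1 0.63 [386 192  10  23] xy [ 0.555 -0.303] res [21.6  6. ] bgr [155 163 170]
top cup1 0.6 [200 266  30  32] xy [0.426 0.127] res [-0.6 -3.1] bgr [179 188 198]
top jar1 0.58 [234 220  21  27] xy [0.522 0.049] res [ 2.7 -2. ] bgr [169 180 185]
top cup1 0.78 [256 285  12  24] xy [0.378 0.009] res [17.6  6.7] bgr [ 74  79 185]
top cup1 0.63 [386 192  10  23] xy [ 0.546 -0.285] res [23.7  7.8] bgr [155 163 170]
top cup1 0.6 [200 266  30  32] xy [0.424 0.119] res [ 1.3 -1.2] bgr [179 188 198]
```

>>> apply_moves:
  moves:
    - [0,0,0,0.0205,-0.003,0,0.8]
    - [0,0,0,0.0205,-0.003,0,0.8]
    - [0,0,0,0,0,0,0.8]
    - [0,0,0,0,0,0.03,0.8]
    - [0,0,0,0,0,0.03,0.8]
    - [0,0,0,0,0,0.03,0.8]
    - [0,0,0,0,0,0,0.8]
    - [0,0,0,0,0,0,0.8]

```text
clock: 16.3
tcp_pos: [0.5218, -0.0474, 0.0733]
orientation: [-2.125, -2.311, 0.004]
contact_force: [-0.6, -0.4, 0.6]
grip_width: 0.0767
gripper_force: 0.0
```

```bash
python3 -c "
from h import *
shot('wrist')
for t in('cup1','jar1'):
    for d in silhouettes(t,'wrist'):
        ys,xs=np.nonzero(d['mask']); e=d['extent']; D,H=SZ[t][:2]
        # rim: wide top ellipse nearest: bounding top-of-object = lower part; use full extent projected fit
        c=calibration('wrist'); T=np.linalg.inv(wT())
        def ex(p):
            P=cyl(p[0],p[1],*SZ[t][:3]); q=P@T[:3,:3].T+T[:3,3]; uv=np.c_[c['fx']*q[:,0]/q[:,2]+c['cx'],c['fy']*q[:,1]/q[:,2]+c['cy']]; a,b=uv.min(0),uv.max(0); return np.r_[(a+b)/2,b-a]
        s=least_squares(lambda p: ex(p)[:2]-e[:2],wray(e[0],e[1],H/2)[:2]); print(t,round(d['p'],2),np.round(e),s.x.round(4),(ex(s.x)-e)[2:].round(1))
to([.522,-.037,.010],5)"
```

```text
cup1 0.89 [262. 215.  92. 102.] [ 0.5249 -0.0405] [ 3.  -0.5]
cup1 0.77 [398. 314.  62. 109.] [ 0.6383 -0.1209] [37.5 -5.9]
cup1 0.76 [ 52. 141. 102. 101.] [ 0.3917 -0.0006] [42.4  4.9]
jar1 0.85 [120. 279.  61.  56.] [ 0.4215 -0.1093] [29.4 33.4]
jar1 0.78 [276.  69.  84.  88.] [0.5255 0.0494] [6.2 9.9]
jar1 0.59 [259. 310.  63.  71.] [ 0.5311 -0.1318] [ 3.  18.7]
t 16.4 tcp [ 0.5242 -0.0469  0.0757] y-ang 4.84 z [ 0.003  0.    -1.   ] w 0.0771 F [ 0.4  0.2 -0.5] gf 0.0 q [-0.35  0.47  0.4   2.06 -0.3   0.66  0.33]
tool shift [ 0.0101 -0.0016  0.0657] turn units -0.027
```

>>> apply_moves:
  moves:
    - [0,0,0,0.008,0,0,0.8]
    - [0,0,0,0,0,0.016,0.8]
    - [0,0,0,0,0,0.016,0.8]
    - [0,0,0,0,0,0.016,0.8]
    - [0,0,0,0,0,0.012,0.8]
    - [0,0,0,0,0,0.005,0.8]
    - [0,0,0,0,0,0,0.8]
    - [0,0,0,0,0,0,-1]

```text
clock: 17.12
tcp_pos: [0.5225, -0.0382, 0.0095]
orientation: [2.124, 2.314, 0.001]
contact_force: [0.3, -0.1, 0.2]
grip_width: 0.0665
gripper_force: 0.0
```

>>> apply_moves:
  moves:
    - [0,0,0,0,0,0,-1]
    - [0,0,0,0,0,0,-1]
    - [0,0,0,0,0,0,-1]
    - [0,0,0,0,0,0,-1]
    - [0,0,0,0,0,0,-1]
    - [0,0,0,0,0,0,-1]
    - [0,0,0,0,0,0,-1]
    - [0,0,0,0,0,0,-1]

```text
clock: 17.78
tcp_pos: [0.5229, -0.0383, 0.01]
orientation: [2.124, 2.313, 0.002]
contact_force: [-1.1, 0.6, 6.3]
grip_width: 0.0597
gripper_force: 32.5
```

```bash
python3 -c "
from h import *
to([.447,-.272,.160],5)"
```

```text
t 17.8 tcp [ 0.5229 -0.0383  0.01  ] y-ang 4.88 z [ 0.002  0.    -1.   ] w 0.0597 F [-1.1  0.6  6.3] gf 32.5 q [-0.31  0.58  0.33  2.08 -0.36  0.53  0.38]
tool shift [-0.2264 -0.0952 -0.1502] turn units -0.02
```

>>> apply_moves:
  moves:
    - [0,0,0,0,0,-0.0375,-1]
    - [0,0,0,0,0,-0.0375,-1]
    - [0,0,0,0,0,-0.0375,-1]
    - [0,0,0,0,0,-0.0375,-1]
    - [0,0,0,-0.0323,-0.0136,0,-1]
    - [0,0,0,-0.0323,-0.0136,0,-1]
    - [0,0,0,-0.0323,-0.0136,0,-1]
    - [0,0,0,-0.0323,-0.0136,0,-1]

```text
clock: 18.45
tcp_pos: [0.4783, -0.1727, 0.1596]
orientation: [2.123, 2.315, 0.001]
contact_force: [0.2, -0.2, -1.4]
grip_width: 0.0595
gripper_force: 34.0
```

>>> apply_moves:
  moves:
    - [0,0,0,-0.0323,-0.0136,0,-1]
    - [0,0,0,-0.0323,-0.0136,0,-1]
    - [0,0,0,-0.0323,-0.0136,0,-1]
    - [0,0,0,0,0,0,-1]
    - [0,0,0,0,0,0.03,-1]
    - [0,0,0,0,0,0.02,-1]
    - [0,0,0,0,0,0,-1]
    - [0,0,0,0,0,0,-1]

```text
clock: 19.12
tcp_pos: [0.4458, -0.2713, 0.1086]
orientation: [-2.124, -2.312, 0.002]
contact_force: [0.9, 0.1, -1.2]
grip_width: 0.0601
gripper_force: 34.0
```

```bash
python3 -c "
from h import *
to([.447,-.273,.061],5)"
```

```text
t 19.1 tcp [ 0.4458 -0.2713  0.1086] y-ang 4.87 z [-0.002  0.001 -1.   ] w 0.0601 F [ 0.9  0.1 -1.2] gf 34.0 q [ 0.02  0.43  0.51  2.05 -0.3   0.74  0.8 ]
tool shift [-0.0018  0.0012  0.0476] turn units -0.021
```

>>> apply_moves:
  moves:
    - [0,0,0,-0.002,0.001,0.012,-1]
    - [0,0,0,0,0,0.015,-1]
    - [0,0,0,0,0,0.012,-1]
    - [0,0,0,0,0,0.007,-1]
    - [0,0,0,0,0,0.003,-1]
    - [0,0,0,0,0,0,-1]
    - [0,0,0,0,0,0,0.7]
    - [0,0,0,0,0,0,0.7]

```text
clock: 19.78
tcp_pos: [0.4482, -0.274, 0.0604]
orientation: [2.124, 2.313, 0.001]
contact_force: [-0.7, 0.3, -0.4]
grip_width: 0.0724
gripper_force: 0.0
```

>>> apply_moves:
  moves:
    - [0,0,0,0,0,0,0.7]
    - [0,0,0,0,0,-0.02,0.7]
    - [0,0,0,0,0,-0.03,0.7]
    - [0,0,0,0,0,-0.03,0.8]
    - [0,0,0,0,0,-0.02,0.8]
    - [0,0,0,0.0365,-0.005,0,0.8]
    - [0,0,0,0.0365,-0.005,0,0.8]
    - [0,0,0,0.0365,-0.005,0,0.8]

```text
clock: 20.45
tcp_pos: [0.4234, -0.1652, 0.1606]
orientation: [2.126, 2.311, 0.002]
contact_force: [0.8, 1.6, -1.4]
grip_width: 0.0768
gripper_force: 0.0
```

>>> apply_moves:
  moves:
    - [0,0,0,0.0365,-0.005,0,0.8]
    - [0,0,0,0.0365,-0.005,0,0.8]
    - [0,0,0,0.0365,-0.005,0,0.8]
    - [0,0,0,0.0365,-0.005,0,0.8]
    - [0,0,0,0.0365,-0.005,0,0.8]
    - [0,0,0,0.0365,-0.005,0,0.8]
    - [0,0,0,0.0365,-0.005,0,0.8]
    - [0,0,0,0.0365,-0.005,0,0.8]

```text
clock: 21.12
tcp_pos: [0.3581, 0.1234, 0.1605]
orientation: [2.125, 2.314, 0.002]
contact_force: [0.4, -0.2, 0.3]
grip_width: 0.0769
gripper_force: 0.0
```

>>> apply_moves:
  moves:
    - [0,0,0,0,0,0,0.8]
    - [0,0,0,0,0,0.03,0.8]
    - [0,0,0,0,0,0.03,0.8]
    - [0,0,0,0,0,0.02,0.8]
    - [0,0,0,0,0,0,0.8]
    - [0,0,0,0,0,0,0.8]
    - [0,0,0,0,0,0,0.8]
    - [0,0,0,0,0,0,0.8]

```text
clock: 21.78
tcp_pos: [0.3598, 0.1221, 0.0812]
orientation: [2.125, 2.313, 0.004]
contact_force: [0.0, -0.6, -0.2]
grip_width: 0.0768
gripper_force: 0.0
```

```bash
cat >> h.py <<'E'
def wscan(things=("cup1","jar1"),z0=0,pmin=.3):
    shot("wrist"); c=calibration("wrist")
    for t in things:
        for d in silhouettes(t,"wrist"):
            if d["p"]<pmin: continue
            e=d["extent"]; T=np.linalg.inv(wT())
            def ex(p):
                P=cyl(p[0],p[1],*SZ[t],z0); q=P@T[:3,:3].T+T[:3,3]; uv=np.c_[c['fx']*q[:,0]/q[:,2]+c['cx'],c['fy']*q[:,1]/q[:,2]+c['cy']]; a,b=uv.min(0),uv.max(0); return np.r_[(a+b)/2,b-a]
            s=least_squares(lambda p: ex(p)[:2]-e[:2],wray(e[0],e[1],.03)[:2]); print("wrist",t,round(d['p'],2),np.round(e),s.x.round(4),(ex(s.x)-e)[2:].round(1),im_["wrist"][d["mask"]].mean(0).astype(int))
E
python3 -c "
from h import *
wscan(); 
shot('scene'); scan('scene')
cv2.imwrite('pics/s3.png',np.hstack([cv2.resize(im_['scene'],(400,300)),cv2.resize(shot('top'),(400,300))]))
to([.428,.132,.010],5)"
```

```text
wrist cup1 0.65 [360. 211. 101. 100.] [0.4268 0.1346] [ 0.5 -1.8] [158 166 175]
wrist cup1 0.61 [263. 324.  65.  47.] [0.3709 0.0249] [13.  53.1] [ 18  19 105]
wrist jar1 0.91 [448. 300.  86.  68.] [0.5222 0.0566] [ 9.8 18.5] [116 141 167]
scene cup1 0.96 [225 242  28  33] xy [ 0.632 -0.117] res [3.4 6.3] bgr [ 59 122  49]
scene cup1 0.93 [234 144  26  30] xy [ 0.372 -0.   ] res [-1.   1.9] bgr [ 28  29 137]
scene cup1 0.88 [121 185  34  36] xy [ 0.4   -0.276] res [-1.2 -0.3] bgr [154 165 177]
scene cup1 0.87 [134 222  40  42] xy [ 0.512 -0.271] res [-5.6 -3.9] bgr [158 168 180]
scene cup1 0.81 [295 143  25  34] xy [0.427 0.134] res [-0.2 -1.4] bgr [141 151 164]
scene jar1 0.79 [280 183  22  30] xy [0.526 0.05 ] res [1.5 0.5] bgr [150 168 184]
scene jar1 0.59 [201 210  27  26] xy [ 0.53  -0.135] res [-0.6  7. ] bgr [156 174 190]
scene jar1 0.56 [191 174  26  26] xy [ 0.422 -0.126] res [-1.2  4.1] bgr [145 163 179]
t 22.1 tcp [0.3589 0.1218 0.0803] y-ang 4.89 z [ 0.001  0.001 -1.   ] w 0.077 F [0.1 0.7 0.7] gf 0.0 q [-0.73  0.25  0.27  2.37 -0.13  0.53 -0.27]
tool shift [0.0042 0.0697 0.0704] turn units -0.018
```

View pics/s3.png

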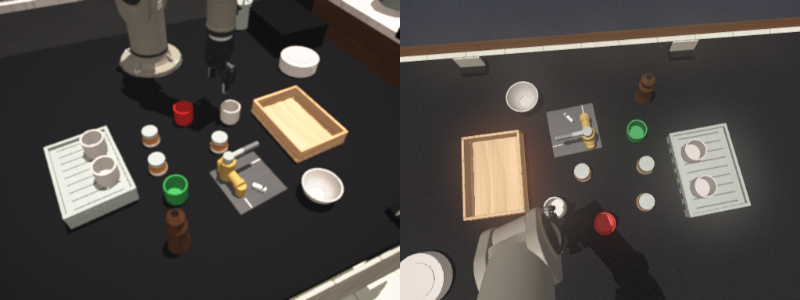

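Both cups stand inside the plate's rim (top view (694,150) and (704,187)). The third white cup is at about (555,208), beside the arm, and the lever is still shut.

>>> apply_moves:
  moves:
    - [0,0,0,0.003,0.022,-0.01,0.8]
    - [0,0,0,0.003,0.023,0,0.8]
    - [0,0,0,0,0.023,0,0.8]
    - [0,0,0,0,0,0,0.8]
    - [0,0,0,0,0,0,0.8]
    - [0,0,0,0,0,0.01,0.8]
    - [0,0,0,0,0,0,0.8]
    - [0,0,0,0,0,0,0.8]

```text
clock: 22.8
tcp_pos: [0.4242, 0.133, 0.0791]
orientation: [-2.124, -2.314, 0.004]
contact_force: [-0.3, -0.3, -0.0]
grip_width: 0.077
gripper_force: 0.0
```

```bash
python3 -c "
from h import *
to([.427,.133,.010],5); wscan(('cup1',))"
```

```text
t 22.8 tcp [0.4242 0.133  0.0791] y-ang 4.91 z [-0.003 -0.001 -1.   ] w 0.077 F [-0.3 -0.3 -0. ] gf 0.0 q [-0.67  0.34  0.27  2.23 -0.16  0.59 -0.19]
tool shift [-0.0001  0.0029  0.0691] turn units -0.015
wrist cup1 0.91 [266. 219.  91.  97.] [0.4292 0.1349] [1.6 2.5] [138 147 157]
wrist cup1 0.69 [199. 330.  54.  50.] [0.3881 0.0263] [23.8 50.8] [17 18 99]
wrist cup1 0.46 [362. 299.  55.  42.] [0.5088 0.0696] [35.8 59.3] [ 79 108 143]
```

>>> apply_moves:
  moves:
    - [0,0,0,0.001,0.004,0.016,0.8]
    - [0,0,0,0,0,0.016,0.8]
    - [0,0,0,0,0,0.016,0.8]
    - [0,0,0,0,0,0.016,0.8]
    - [0,0,0,0,0,0.005,0.8]
    - [0,0,0,0,0,0,0.8]
    - [0,0,0,0,0,0,-1]
    - [0,0,0,0,0,0,-1]

```text
clock: 23.57
tcp_pos: [0.4299, 0.1349, 0.0119]
orientation: [-2.125, -2.314, -0.001]
contact_force: [-1.1, -0.5, 1.0]
grip_width: 0.0598
gripper_force: 32.0
```

>>> apply_moves:
  moves:
    - [0,0,0,0,0,0,-1]
    - [0,0,0,0,0,0,-1]
    - [0,0,0,0,0,0,-1]
    - [0,0,0,0,0,0,-1]
    - [0,0,0,0,0,0,-1]
    - [0,0,0,0,0,0,-1]
    - [0,0,0,0,0,0,-1]
    - [0,0,0,0,0,0,-1]

```text
clock: 24.23
tcp_pos: [0.4301, 0.1349, 0.0119]
orientation: [2.125, 2.314, 0.001]
contact_force: [-1.7, -0.5, 7.4]
grip_width: 0.0593
gripper_force: 33.0
```

```bash
python3 -c "
from h import *
to([.553,-.3385,.165],5)"
```

```text
t 24.2 tcp [0.4301 0.1349 0.0119] y-ang 4.88 z [ 0.001  0.001 -1.   ] w 0.0593 F [-1.7 -0.5  7.4] gf 33.0 q [-0.61  0.49  0.21  2.24 -0.23  0.43 -0.13]
tool shift [-0.4821  0.0823 -0.1533] turn units -0.02
```

>>> apply_moves:
  moves:
    - [0,0,0,0,0,-0.0385,-1]
    - [0,0,0,0,0,-0.0385,-1]
    - [0,0,0,0,0,-0.0385,-1]
    - [0,0,0,0,0,-0.0385,-1]
    - [0,0,0,-0.0344,0.0059,0,-1]
    - [0,0,0,-0.0344,0.0059,0,-1]
    - [0,0,0,-0.0344,0.0059,0,-1]
    - [0,0,0,-0.0344,0.0059,0,-1]

```text
clock: 24.9
tcp_pos: [0.4654, -0.0014, 0.1658]
orientation: [2.123, 2.315, 0.003]
contact_force: [1.1, 0.8, -1.8]
grip_width: 0.0593
gripper_force: 34.0
```

>>> apply_moves:
  moves:
    - [0,0,0,-0.0344,0.0059,0,-1]
    - [0,0,0,-0.0344,0.0059,0,-1]
    - [0,0,0,-0.0344,0.0059,0,-1]
    - [0,0,0,-0.0344,0.0059,0,-1]
    - [0,0,0,-0.0344,0.0059,0,-1]
    - [0,0,0,-0.0344,0.0059,0,-1]
    - [0,0,0,-0.0344,0.0059,0,-1]
    - [0,0,0,-0.0344,0.0059,0,-1]

```text
clock: 25.57
tcp_pos: [0.5358, -0.2719, 0.1652]
orientation: [2.124, 2.314, 0.001]
contact_force: [1.3, 1.1, -1.9]
grip_width: 0.0596
gripper_force: 34.0
```

>>> apply_moves:
  moves:
    - [0,0,0,-0.0344,0.0059,0,-1]
    - [0,0,0,-0.0344,0.0059,0,-1]
    - [0,0,0,0,0,0,-1]
    - [0,0,0,0,0,0,-1]
    - [0,0,0,0,0,0,-1]
    - [0,0,0,0,0,0,-1]
    - [0,0,0,0,0,0,-1]
    - [0,0,0,0,0,0,-1]

```text
clock: 26.23
tcp_pos: [0.5535, -0.3366, 0.1651]
orientation: [-2.122, -2.316, -0.001]
contact_force: [0.0, 1.0, -1.0]
grip_width: 0.0596
gripper_force: 34.0
```

```bash
python3 -c "
from h import *
to([.553,-.341,.0625],5); wscan(('cup1',),z0=.05)"
```

```text
t 26.2 tcp [ 0.5535 -0.3366  0.1651] y-ang 4.99 z [ 0.     0.001 -1.   ] w 0.0596 F [ 0.  1. -1.] gf 34.0 q [ 0.11  0.53  0.48  1.71 -0.29  0.97  0.79]
tool shift [-0.0044 -0.0009  0.1026] turn units -0.001
wrist cup1 0.76 [262. 274. 140. 143.] [ 0.5618 -0.4086] [-69.1 -57.6] [125 134 145]
wrist cup1 0.71 [123. 113. 102.  89.] [ 0.4486 -0.2753] [2.8 1.3] [131 140 150]
wrist cup1 0.57 [261. 109.  85.  88.] [ 0.5484 -0.2639] [2.5 2.6] [202 208 214]
wrist cup1 0.4 [487.  19.  49.  36.] [ 0.6966 -0.1973] [90.  73.6] [18 27 44]
```

>>> apply_moves:
  moves:
    - [0,0,0,-0.004,-0.001,0.02,-1]
    - [0,0,0,0,0,0.02,-1]
    - [0,0,0,0,0,0.02,-1]
    - [0,0,0,0,0,0.018,-1]
    - [0,0,0,0,0,0.014,-1]
    - [0,0,0,0,0,0.008,-1]
    - [0,0,0,0,0,0.003,-1]
    - [0,0,0,0,0,0,-1]

```text
clock: 27.0
tcp_pos: [0.5525, -0.342, 0.0625]
orientation: [-2.124, -2.314, -0.0]
contact_force: [0.8, 0.2, -2.1]
grip_width: 0.0596
gripper_force: 34.0
```

>>> apply_moves:
  moves:
    - [0,0,0,0,0,0,0.7]
    - [0,0,0,0,0,0,0.7]
    - [0,0,0,0,0,0,0.7]
    - [0,0,0,0,0,-0.02,0.7]
    - [0,0,0,0,0,-0.03,0.7]
    - [0,0,0,0,0,-0.03,0.7]
    - [0,0,0,0,0,-0.02,0.7]
    - [0,0,0,0.0345,-0.0007,0,0.7]

```text
clock: 27.67
tcp_pos: [0.5504, -0.3167, 0.1682]
orientation: [2.125, 2.295, -0.001]
contact_force: [0.4, -1.2, 1.5]
grip_width: 0.0727
gripper_force: 0.0
```

>>> apply_moves:
  moves:
    - [0,0,0,0.0345,-0.0007,0,0.7]
    - [0,0,0,0.0345,-0.0007,0,0.7]
    - [0,0,0,0.0345,-0.0007,0,0.7]
    - [0,0,0,0.0345,-0.0007,0,0.7]
    - [0,0,0,0.0345,-0.0007,0,0.7]
    - [0,0,0,0,0,0.03,0.7]
    - [0,0,0,0,0,0.03,0.7]
    - [0,0,0,0,0,0.02,0.7]

```text
clock: 28.33
tcp_pos: [0.5305, -0.1347, 0.0807]
orientation: [-2.122, -2.316, -0.0]
contact_force: [-0.1, 0.8, -0.7]
grip_width: 0.0723
gripper_force: 0.0
```

>>> apply_moves:
  moves:
    - [0,0,0,0,0,0,0.7]
    - [0,0,0,0,0,0,0.7]
    - [0,0,0,0,0,0,0.7]
    - [0,0,0,0,0,0,0.7]
    - [0,0,0,0,0,0,0.7]
    - [0,0,0,0,0,0,0.7]
    - [0,0,0,0,0,0,0.7]
    - [0,0,0,0,0,0,0.7]

```text
clock: 29.0
tcp_pos: [0.5309, -0.1362, 0.0824]
orientation: [2.124, 2.314, 0.001]
contact_force: [0.9, 0.1, 0.6]
grip_width: 0.0723
gripper_force: 0.0
```

```bash
python3 -c "
from h import *
wscan(('jar1',)); shot('top'); scan('top'); shot('scene'); scan('scene')
to([.531,-.135,.006],5)"
```

```text
wrist jar1 0.87 [111. 187.  94.  81.] [ 0.4244 -0.1238] [6.6 3.2] [206 226 240]
wrist jar1 0.6 [261. 213.  64.  80.] [ 0.5318 -0.1353] [9.3 5.2] [212 231 241]
top cup1 0.89 [300 167  25  28] xy [ 0.633 -0.112] res [1.2 1.9] bgr [ 82 133  75]
top cup1 0.81 [261 286  25  26] xy [ 0.373 -0.001] res [3.3 2.8] bgr [ 74  77 197]
top cup1 0.64 [417 189  28  28] xy [ 0.557 -0.377] res [5.7 0.9] bgr [167 175 184]
top jar1 0.59 [234 222  16  26] xy [0.518 0.048] res [ 7.1 -1.1] bgr [174 186 191]
top jar1 0.58 [426 214  44 113] xy [ 0.498 -0.389] res [-12.7 -87.9] bgr [176 185 185]
top jar1 0.43 [306 210   4  21] xy [ 0.532 -0.118] res [20.1  4.1] bgr [118 137 155]
scene cup1 0.94 [134 222  40  42] xy [ 0.514 -0.27 ] res [-4.7 -4. ] bgr [152 162 173]
scene cup1 0.79 [ 92 236  46  44] xy [ 0.516 -0.353] res [-7.5 -5.4] bgr [157 167 179]
scene cup1 0.78 [235 144  27  30] xy [0.373 0.001] res [-2.   2.3] bgr [ 30  32 148]
scene cup1 0.71 [122 185  34  40] xy [ 0.4   -0.275] res [-1.8 -4.3] bgr [156 166 178]
scene jar1 0.72 [201 210  23  27] xy [ 0.531 -0.136] res [3.8 5.9] bgr [101 121 141]
scene jar1 0.66 [280 184  21  29] xy [0.529 0.048] res [2.1 2.1] bgr [149 167 183]
scene jar1 0.45 [190 179  18  17] xy [ 0.435 -0.133] res [ 6.7 13.8] bgr [ 74  94 120]
scene jar1 0.36 [308 195  43  30] xy [0.584 0.09 ] res [-18.4   1.4] bgr [164 173 176]
t 29.4 tcp [ 0.5307 -0.1362  0.0819] y-ang 4.89 z [-0.  0. -1.] w 0.0725 F [-0.7  0.  -1. ] gf 0.0 q [-0.19  0.49  0.42  2.01 -0.31  0.7   0.51]
tool shift [0.0011 0.0004 0.0759] turn units -0.019
```

>>> apply_moves:
  moves:
    - [0,0,0,0.001,0.001,0.016,0.7]
    - [0,0,0,0,0,0.018,0.7]
    - [0,0,0,0,0,0.018,0.7]
    - [0,0,0,0,0,0.016,0.7]
    - [0,0,0,0,0,0.006,0.7]
    - [0,0,0,0,0,0,0.7]
    - [0,0,0,0,0,0,-1]
    - [0,0,0,0,0,0,-1]

```text
clock: 30.07
tcp_pos: [0.5322, -0.1354, 0.0088]
orientation: [2.124, 2.313, 0.001]
contact_force: [-1.1, -0.3, -0.3]
grip_width: 0.0498
gripper_force: 0.6
```

>>> apply_moves:
  moves:
    - [0,0,0,0,0,0,-1]
    - [0,0,0,0,0,0,-1]
    - [0,0,0,0,0,0,-1]
    - [0,0,0,0,0,0,-1]
    - [0,0,0,0,0,-0.0385,-1]
    - [0,0,0,0,0,-0.0385,-1]
    - [0,0,0,0,0,-0.0385,-1]
    - [0,0,0,0,0,-0.0385,-1]

```text
clock: 30.73
tcp_pos: [0.5312, -0.1351, 0.1639]
orientation: [2.125, 2.314, -0.0]
contact_force: [1.1, -0.1, -0.5]
grip_width: 0.0475
gripper_force: 32.0
```

```bash
python3 -c "
from h import *
to([.586,.3425,.160],5)"
```

```text
t 30.7 tcp [ 0.5312 -0.1351  0.1639] y-ang 4.87 z [-0. -0. -1.] w 0.0475 F [ 1.1 -0.1 -0.5] gf 32.0 q [-0.26  0.38  0.49  1.95 -0.23  0.87  0.44]
tool shift [0.4712 0.0951 0.0039] turn units -0.021
```

>>> apply_moves:
  moves:
    - [0,0,0,0.0337,0.0068,0,-1]
    - [0,0,0,0.0337,0.0068,0,-1]
    - [0,0,0,0.0337,0.0068,0,-1]
    - [0,0,0,0.0337,0.0068,0,-1]
    - [0,0,0,0.0337,0.0068,0,-1]
    - [0,0,0,0.0337,0.0068,0,-1]
    - [0,0,0,0.0337,0.0068,0,-1]
    - [0,0,0,0.0337,0.0068,0,-1]

```text
clock: 31.4
tcp_pos: [0.5628, 0.14, 0.1625]
orientation: [2.124, 2.314, 0.001]
contact_force: [0.4, -0.7, -0.5]
grip_width: 0.0478
gripper_force: 32.0
```

>>> apply_moves:
  moves:
    - [0,0,0,0.0337,0.0068,0,-1]
    - [0,0,0,0.0337,0.0068,0,-1]
    - [0,0,0,0.0337,0.0068,0,-1]
    - [0,0,0,0.0337,0.0068,0,-1]
    - [0,0,0,0.0337,0.0068,0,-1]
    - [0,0,0,0.0337,0.0068,0,-1]
    - [0,0,0,0,0,0,-1]
    - [0,0,0,0,0,0,-1]

```text
clock: 32.07
tcp_pos: [0.5852, 0.3465, 0.1617]
orientation: [-2.118, -2.319, -0.001]
contact_force: [-0.6, -0.3, -0.9]
grip_width: 0.0478
gripper_force: 32.0
```

>>> apply_moves:
  moves:
    - [0,0,0,0,0,0,-1]
    - [0,0,0,0,0,0,-1]
    - [0,0,0,0,0,0,-1]
    - [0,0,0,0,0,0,-1]
    - [0,0,0,0,0,0.02,-1]
    - [0,0,0,0,0,0.02,-1]
    - [0,0,0,0,0,0,-1]
    - [0,0,0,0,0,0,-1]

```text
clock: 32.73
tcp_pos: [0.5857, 0.3422, 0.1213]
orientation: [-2.125, -2.313, 0.004]
contact_force: [0.0, -0.5, -0.4]
grip_width: 0.048
gripper_force: 32.0
```

```bash
python3 -c "
from h import *
to([.586,.3425,.018],5)
im=shot('wrist'); cv2.imwrite('pics/w4.png',im)"
```

```text
t 32.7 tcp [0.5857 0.3422 0.1213] y-ang 4.85 z [-0.002 -0.001 -1.   ] w 0.048 F [ 0.  -0.5 -0.4] gf 32.0 q [-0.87  0.62  0.37  1.66 -0.26  0.92 -0.32]
tool shift [0.0004 0.0006 0.1033] turn units -0.026
```

View pics/w4.png

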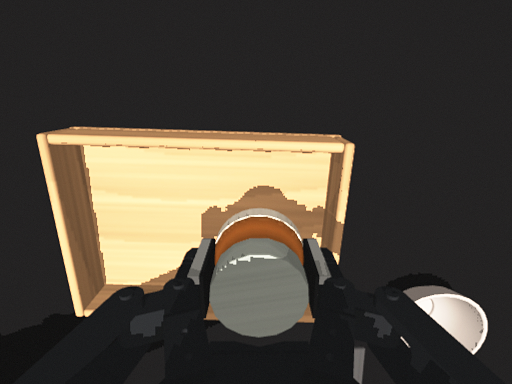

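```bash
python3 -c "
from h import *
print(wray(41,136,.05),wray(352,142,.05),wray(338,260,.05), wray(84,147,.008),wray(330,150,.008))"
```

```text
[0.4196 0.3834 0.05  ] [0.6521 0.3986 0.05  ] [0.6594 0.2965 0.05  ] [0.4256 0.3682 0.008 ] [0.6478 0.3842 0.008 ]
```

The wrist view shows the jar held upright at (260,280) above the crate's far-right part, inside the walls, with the bowl clear at (440,315).

>>> apply_moves:
  moves:
    - [0,0,0,0.002,-0.007,0.02,-1]
    - [0,0,0,0,0,0.02,-1]
    - [0,0,0,0,0,0.02,-1]
    - [0,0,0,0,0,0.02,-1]
    - [0,0,0,0,0,0.015,-1]
    - [0,0,0,0,0,0.006,-1]
    - [0,0,0,0,0,0.002,-1]
    - [0,0,0,0,0,0,-1]

```text
clock: 33.45
tcp_pos: [0.5797, 0.3446, 0.0196]
orientation: [2.125, 2.314, 0.001]
contact_force: [0.2, -0.1, -1.1]
grip_width: 0.0477
gripper_force: 32.0
```

>>> apply_moves:
  moves:
    - [0,0,0,0,0,0,-1]
    - [0,0,0,0,0,0,0.45]
    - [0,0,0,0,0,0,0.45]
    - [0,0,0,0,0,0,0.45]
    - [0,0,0,0,0,-0.03,0.45]
    - [0,0,0,0,0,-0.038,0.45]
    - [0,0,0,0,0,-0.038,0.6]
    - [0,0,0,0,0,-0.036,0.6]

```text
clock: 34.12
tcp_pos: [0.5792, 0.3444, 0.1633]
orientation: [2.125, 2.314, 0.001]
contact_force: [1.3, 0.4, 0.1]
grip_width: 0.0686
gripper_force: 0.0
```

```bash
python3 -c "
from h import *
to([.527,.053,.160],5)"
```

```text
t 34.1 tcp [0.5792 0.3444 0.1633] y-ang 4.87 z [ 0.001  0.    -1.   ] w 0.0686 F [1.3 0.4 0.1] gf 0.0 q [-0.9   0.56  0.39  1.64 -0.24  0.98 -0.34]
tool shift [-0.2859 -0.0768  0.0031] turn units -0.021
```

>>> apply_moves:
  moves:
    - [0,0,0,-0.0358,-0.0096,0,0.7]
    - [0,0,0,-0.0358,-0.0096,0,0.7]
    - [0,0,0,-0.0358,-0.0096,0,0.7]
    - [0,0,0,-0.0358,-0.0096,0,0.7]
    - [0,0,0,-0.0358,-0.0096,0,0.7]
    - [0,0,0,-0.0358,-0.0096,0,0.7]
    - [0,0,0,-0.0358,-0.0096,0,0.7]
    - [0,0,0,-0.0358,-0.0096,0,0.7]

```text
clock: 34.78
tcp_pos: [0.5266, 0.051, 0.1616]
orientation: [2.124, 2.314, 0.002]
contact_force: [1.2, -1.1, 0.4]
grip_width: 0.0727
gripper_force: 0.0
```

>>> apply_moves:
  moves:
    - [0,0,0,0,0,0,0.7]
    - [0,0,0,0,0,0,0.7]
    - [0,0,0,0,0,0.03,0.7]
    - [0,0,0,0,0,0.03,0.7]
    - [0,0,0,0,0,0.02,0.7]
    - [0,0,0,0,0,0,0.7]
    - [0,0,0,0,0,0,0.7]
    - [0,0,0,0,0,0,0.7]

```text
clock: 35.45
tcp_pos: [0.5281, 0.0534, 0.0821]
orientation: [2.123, 2.314, 0.002]
contact_force: [0.8, -0.3, 0.5]
grip_width: 0.073
gripper_force: 0.0
```

```bash
python3 -c "
from h import *
to([.526,.051,.008],5); wscan(('jar1',)); shot('scene'); scan('scene',('jar1',))"
```

```text
t 35.5 tcp [0.5281 0.0534 0.0821] y-ang 4.94 z [ 0.002  0.001 -1.   ] w 0.073 F [ 0.8 -0.3  0.5] gf 0.0 q [-0.53  0.47  0.4   2.05 -0.28  0.68  0.13]
tool shift [-0.0023 -0.0024  0.0741] turn units -0.01
wrist jar1 0.88 [253. 216.  65.  80.] [0.5247 0.0508] [8.2 4.8] [213 232 241]
wrist jar1 0.71 [121. 367.  36.  30.] [ 0.4162 -0.1132] [41.1 55.5] [176 214 239]
scene jar1 0.96 [192 175  19  28] xy [ 0.426 -0.124] res [5.9 2.6] bgr [148 166 183]
scene jar1 0.96 [405 160  30  27] xy [0.578 0.351] res [-2.6  2.6] bgr [142 163 182]
scene jar1 0.61 [280 182  23  27] xy [0.524 0.049] res [-0.4  3.7] bgr [114 132 148]
```

>>> apply_moves:
  moves:
    - [0,0,0,-0.003,-0.003,0.016,0.7]
    - [0,0,0,0,0,0.018,0.7]
    - [0,0,0,0,0,0.018,0.7]
    - [0,0,0,0,0,0.016,0.7]
    - [0,0,0,0,0,0.006,0.7]
    - [0,0,0,0,0,0,0.7]
    - [0,0,0,0,0,0,-1]
    - [0,0,0,0,0,0,-1]

```text
clock: 36.32
tcp_pos: [0.5251, 0.0494, 0.008]
orientation: [2.124, 2.313, 0.002]
contact_force: [-2.4, -0.8, 2.7]
grip_width: 0.0495
gripper_force: 2.0
```

>>> apply_moves:
  moves:
    - [0,0,0,0,0,0,-1]
    - [0,0,0,0,0,0,-1]
    - [0,0,0,0,0,0,-1]
    - [0,0,0,0,0,0,-1]
    - [0,0,0,0,0,-0.0385,-1]
    - [0,0,0,0,0,-0.0385,-1]
    - [0,0,0,0,0,-0.0385,-1]
    - [0,0,0,0,0,-0.0385,-1]

```text
clock: 36.98
tcp_pos: [0.524, 0.0491, 0.1632]
orientation: [2.125, 2.314, 0.0]
contact_force: [-0.3, 0.4, -1.1]
grip_width: 0.048
gripper_force: 32.0
```

>>> apply_moves:
  moves:
    - [0,0,0,0.0351,0.0127,0,-1]
    - [0,0,0,0.0351,0.0127,0,-1]
    - [0,0,0,0.0351,0.0127,0,-1]
    - [0,0,0,0.0351,0.0127,0,-1]
    - [0,0,0,0.0351,0.0127,0,-1]
    - [0,0,0,0.0351,0.0127,0,-1]
    - [0,0,0,0,0,0,-1]
    - [0,0,0,0,0,0,-1]

```text
clock: 37.65
tcp_pos: [0.5818, 0.269, 0.1611]
orientation: [-2.119, -2.319, -0.002]
contact_force: [-0.3, -0.9, -1.1]
grip_width: 0.0477
gripper_force: 32.0
```

>>> apply_moves:
  moves:
    - [0,0,0,0,0,0,-1]
    - [0,0,0,0,0,0,-1]
    - [0,0,0,0,0,0,-1]
    - [0,0,0,0,0,0,-1]
    - [0,0,0,0,0,0.02,-1]
    - [0,0,0,0,0,0.02,-1]
    - [0,0,0,0,0,0,-1]
    - [0,0,0,0,0,0,-1]

```text
clock: 38.32
tcp_pos: [0.5816, 0.2648, 0.1204]
orientation: [-2.125, -2.313, 0.004]
contact_force: [0.0, -0.6, -0.6]
grip_width: 0.0481
gripper_force: 32.0
```

```bash
python3 -c "
from h import *
to([.583,.267,.018],5); shot('scene'); scan('scene',('jar1',))"
```

```text
t 38.3 tcp [0.5816 0.2648 0.1204] y-ang 4.84 z [-0.002 -0.001 -1.   ] w 0.0481 F [ 0.  -0.6 -0.6] gf 32.0 q [-0.81  0.56  0.39  1.76 -0.27  0.87 -0.21]
tool shift [0.0022 0.0018 0.1024] turn units -0.027
scene jar1 0.89 [193 177  23  25] xy [ 0.433 -0.125] res [1.8 5.5] bgr [150 168 186]
scene jar1 0.73 [404 160  29  25] xy [0.576 0.35 ] res [-1.8  3.9] bgr [144 163 182]
scene jar1 0.59 [385 135  20  31] xy [0.484 0.363] res [ 5.  -3.3] bgr [ 96 115 133]
```

>>> apply_moves:
  moves:
    - [0,0,0,0.002,0.001,0.02,-1]
    - [0,0,0,0,0,0.02,-1]
    - [0,0,0,0,0,0.02,-1]
    - [0,0,0,0,0,0.02,-1]
    - [0,0,0,0,0,0.015,-1]
    - [0,0,0,0,0,0.006,-1]
    - [0,0,0,0,0,0.002,-1]
    - [0,0,0,0,0,0,-1]

```text
clock: 39.08
tcp_pos: [0.5838, 0.2679, 0.0188]
orientation: [2.125, 2.314, 0.002]
contact_force: [1.7, 0.2, -0.9]
grip_width: 0.0476
gripper_force: 32.0
```

>>> apply_moves:
  moves:
    - [0,0,0,0,0,0,-1]
    - [0,0,0,0,0,0,0.45]
    - [0,0,0,0,0,0,0.45]
    - [0,0,0,0,0,0,0.45]
    - [0,0,0,0,0,-0.03,0.45]
    - [0,0,0,0,0,-0.038,0.45]
    - [0,0,0,0,0,-0.038,0.6]
    - [0,0,0,0,0,-0.036,0.6]

```text
clock: 39.75
tcp_pos: [0.5831, 0.2676, 0.1622]
orientation: [2.125, 2.314, 0.001]
contact_force: [1.3, 0.2, -0.4]
grip_width: 0.0685
gripper_force: 0.0
```

>>> apply_moves:
  moves:
    - [0,0,0,-0.0342,-0.0174,0,0.7]
    - [0,0,0,-0.0342,-0.0174,0,0.7]
    - [0,0,0,-0.0342,-0.0174,0,0.7]
    - [0,0,0,-0.0342,-0.0174,0,0.7]
    - [0,0,0,-0.0342,-0.0174,0,0.7]
    - [0,0,0,-0.0342,-0.0174,0,0.7]
    - [0,0,0,-0.0342,-0.0174,0,0.7]
    - [0,0,0,-0.0342,-0.0174,0,0.7]

```text
clock: 40.42
tcp_pos: [0.4669, -0.0182, 0.1605]
orientation: [2.124, 2.314, 0.002]
contact_force: [0.1, -0.5, 0.6]
grip_width: 0.0725
gripper_force: 0.0
```

>>> apply_moves:
  moves:
    - [0,0,0,-0.0342,-0.0174,0,0.7]
    - [0,0,0,-0.0342,-0.0174,0,0.7]
    - [0,0,0,-0.0342,-0.0174,0,0.7]
    - [0,0,0,0,0,0.03,0.7]
    - [0,0,0,0,0,0.03,0.7]
    - [0,0,0,0,0,0.02,0.7]
    - [0,0,0,0,0,0,0.7]
    - [0,0,0,0,0,0,0.7]

```text
clock: 41.08
tcp_pos: [0.4239, -0.1236, 0.0799]
orientation: [-2.124, -2.313, 0.002]
contact_force: [-1.0, 0.9, 1.0]
grip_width: 0.0725
gripper_force: 0.0
```

```bash
python3 -c "
from h import *
to([.425,-.125,.008],5); wscan(('jar1',)); shot('scene'); scan('scene',('jar1','cup1'));to([.425,-.125,.008],5)"
```

```text
t 41.1 tcp [ 0.4239 -0.1236  0.0799] y-ang 4.86 z [-0.002 -0.    -1.   ] w 0.0725 F [-1.   0.9  1. ] gf 0.0 q [-0.27  0.36  0.5   2.25 -0.31  0.59  0.54]
tool shift [-0.0015  0.0011  0.0719] turn units -0.024
wrist jar1 0.93 [257. 216.  63.  83.] [ 0.4241 -0.1247] [10.1  2.7] [220 239 247]
scene jar1 0.92 [380 170  22  29] xy [0.583 0.278] res [4.6 1.4] bgr [158 178 196]
scene jar1 0.74 [404 158  27  26] xy [0.572 0.353] res [0.6 3. ] bgr [144 163 181]
scene jar1 0.62 [193 176  22  26] xy [ 0.428 -0.123] res [3.1 4.7] bgr [104 123 142]
scene jar1 0.47 [122 183  36  35] xy [ 0.387 -0.277] res [-7.2 -4.1] bgr [156 166 179]
scene cup1 0.92 [120 186  35  33] xy [ 0.401 -0.279] res [-2.2  2.5] bgr [155 165 178]
scene cup1 0.86 [ 93 236  43  46] xy [ 0.516 -0.352] res [-4.6 -6.6] bgr [158 167 179]
scene cup1 0.63 [134 221  36  44] xy [ 0.511 -0.27 ] res [-1.3 -6.3] bgr [159 170 181]
scene cup1 0.62 [226 242  34  34] xy [ 0.632 -0.116] res [-2.   5.4] bgr [ 60 124  50]
scene cup1 0.56 [235 146  22  29] xy [ 0.378 -0.   ] res [3.1 3.7] bgr [ 30  32 148]
scene cup1 0.5 [403 159  30  27] xy [0.576 0.344] res [0.7 6.4] bgr [144 163 181]
t 41.3 tcp [ 0.4255 -0.1233  0.0812] y-ang 4.91 z [ 0.003  0.    -1.   ] w 0.0722 F [ 0.5  0.6 -0.3] gf 0.0 q [-0.28  0.36  0.5   2.25 -0.31  0.59  0.54]
tool shift [-0.0016 -0.0008  0.0732] turn units -0.015
```

>>> apply_moves:
  moves:
    - [0,0,0,-0.0015,-0.001,0.016,0.7]
    - [0,0,0,0,0,0.018,0.7]
    - [0,0,0,0,0,0.018,0.7]
    - [0,0,0,0,0,0.016,0.7]
    - [0,0,0,0,0,0.005,0.7]
    - [0,0,0,0,0,0,0.7]
    - [0,0,0,0,0,0,-1]
    - [0,0,0,0,0,0,-1]

```text
clock: 42.0
tcp_pos: [0.4243, -0.1251, 0.008]
orientation: [2.124, 2.313, 0.002]
contact_force: [-2.5, -0.2, 3.4]
grip_width: 0.0498
gripper_force: 2.6
```

>>> apply_moves:
  moves:
    - [0,0,0,0,0,0,-1]
    - [0,0,0,0,0,0,-1]
    - [0,0,0,0,0,0,-1]
    - [0,0,0,0,0,0,-1]
    - [0,0,0,0,0,-0.0385,-1]
    - [0,0,0,0,0,-0.0385,-1]
    - [0,0,0,0,0,-0.0385,-1]
    - [0,0,0,0,0,-0.0385,-1]

```text
clock: 42.67
tcp_pos: [0.4229, -0.1252, 0.1631]
orientation: [-2.126, -2.313, 0.0]
contact_force: [1.5, 1.3, -0.4]
grip_width: 0.0474
gripper_force: 32.0
```

>>> apply_moves:
  moves:
    - [0,0,0,0.0346,0.008,0,-1]
    - [0,0,0,0.0346,0.008,0,-1]
    - [0,0,0,0.0346,0.008,0,-1]
    - [0,0,0,0.0346,0.008,0,-1]
    - [0,0,0,0.0346,0.008,0,-1]
    - [0,0,0,0.0346,0.008,0,-1]
    - [0,0,0,0.0346,0.008,0,-1]
    - [0,0,0,0.0346,0.008,0,-1]

```text
clock: 43.33
tcp_pos: [0.4636, 0.1581, 0.162]
orientation: [2.125, 2.314, 0.002]
contact_force: [-0.4, -0.9, -1.7]
grip_width: 0.0478
gripper_force: 32.0
```

>>> apply_moves:
  moves:
    - [0,0,0,0.0346,0.008,0,-1]
    - [0,0,0,0.0346,0.008,0,-1]
    - [0,0,0,0.0346,0.008,0,-1]
    - [0,0,0,0.0346,0.008,0,-1]
    - [0,0,0,0,0,0,-1]
    - [0,0,0,0,0,0.04,-1]
    - [0,0,0,0,0,0,-1]
    - [0,0,0,0,0,0,-1]

```text
clock: 44.0
tcp_pos: [0.4824, 0.2957, 0.1203]
orientation: [-2.125, -2.314, 0.006]
contact_force: [0.1, -0.3, -0.2]
grip_width: 0.0478
gripper_force: 32.1
```

```bash
python3 -c "
from h import *
to([.485,.297,.018],5)"
```

```text
t 44.0 tcp [0.4824 0.2957 0.1203] y-ang 4.88 z [-0.003 -0.003 -1.   ] w 0.0478 F [ 0.1 -0.3 -0.2] gf 32.1 q [-0.96  0.45  0.38  1.94 -0.23  0.8  -0.36]
tool shift [0.0013 0.003  0.1023] turn units -0.02
```

>>> apply_moves:
  moves:
    - [0,0,0,0.001,0.003,0.02,-1]
    - [0,0,0,0,0,0.02,-1]
    - [0,0,0,0,0,0.02,-1]
    - [0,0,0,0,0,0.02,-1]
    - [0,0,0,0,0,0.015,-1]
    - [0,0,0,0,0,0.006,-1]
    - [0,0,0,0,0,0.002,-1]
    - [0,0,0,0,0,0,-1]

```text
clock: 44.67
tcp_pos: [0.4875, 0.2983, 0.0192]
orientation: [2.125, 2.313, 0.002]
contact_force: [0.8, 0.2, -0.5]
grip_width: 0.0477
gripper_force: 32.0
```

>>> apply_moves:
  moves:
    - [0,0,0,0,0,0,-1]
    - [0,0,0,0,0,0,0.45]
    - [0,0,0,0,0,0,0.45]
    - [0,0,0,0,0,0,0.45]
    - [0,0,0,0,0,-0.03,0.45]
    - [0,0,0,0,0,-0.038,0.45]
    - [0,0,0,0,0,-0.038,0.6]
    - [0,0,0,0,0,-0.036,0.6]

```text
clock: 45.33
tcp_pos: [0.4867, 0.2979, 0.162]
orientation: [2.125, 2.314, 0.0]
contact_force: [0.8, 0.4, -0.5]
grip_width: 0.0682
gripper_force: 0.0
```

>>> apply_moves:
  moves:
    - [0,0,0,-0.0312,0.0166,0,0.7]
    - [0,0,0,-0.0312,0.0166,0,0.7]
    - [0,0,0,-0.0312,0.0166,0,0.7]
    - [0,0,0,-0.0312,0.0166,0,0.7]
    - [0,0,0,-0.0312,0.0166,0,0.7]
    - [0,0,0,-0.0312,0.0166,0,0.7]
    - [0,0,0,-0.0312,0.0166,0,0.7]
    - [0,0,-0.43,0,0,0,0.7]

```text
clock: 46.0
tcp_pos: [0.6245, 0.0814, 0.1611]
orientation: [2.08, 2.347, -0.001]
contact_force: [1.1, -0.1, -0.2]
grip_width: 0.0727
gripper_force: 0.0
```

>>> apply_moves:
  moves:
    - [0,0,0,0,0,0,0.7]
    - [0,0,0,0,0,0,0.7]
    - [0,0,0,0,0,0,0.7]
    - [0,0,0,0,0,0,0.7]
    - [0,0,0,0,0,0,0.7]
    - [0,0,0,0,0,0,0.7]
    - [0,0,0,0,0,0,0.7]
    - [0,0,0,0,0,0,0.7]

```text
clock: 46.67
tcp_pos: [0.621, 0.0908, 0.16]
orientation: [-2.072, -2.362, -0.0]
contact_force: [-0.4, -0.3, 0.5]
grip_width: 0.0726
gripper_force: 0.0
```

```bash
python3 -c "
from h import *
to([.6197,.0892,.066],7.5); s=shot('scene'); t=shot('top'); cv2.imwrite('pics/f1.png',np.hstack([cv2.resize(s[60:320,30:470],(400,300)),cv2.resize(t,(400,300))]))
scan('scene',('cup1',),z0=.05);scan('scene',('jar1',),z0=.008)"
```

```text
t 46.7 tcp [0.621  0.0908 0.16  ] y-ang 7.49 z [-0.  0. -1.] w 0.0726 F [-0.4 -0.3  0.5] gf 0.0 q [-0.56  0.5   0.43  1.76 -0.25  0.93  0.11]
tool shift [-0.0015 -0.0015  0.094 ] turn units -0.002
scene cup1 0.94 [223 242  30  42] xy [ 0.663 -0.128] res [4.  1.3] bgr [ 61 125  50]
scene cup1 0.91 [135 222  35  43] xy [ 0.556 -0.265] res [ 2.4 -1.5] bgr [162 172 184]
scene cup1 0.78 [235 145  25  32] xy [ 0.428 -0.016] res [2.7 3.4] bgr [ 27  28 135]
scene cup1 0.68 [ 91 236  45  46] xy [ 0.555 -0.344] res [-2.6 -3.5] bgr [160 169 181]
scene cup1 0.59 [122 185  33  37] xy [ 0.451 -0.27 ] res [2.6 1. ] bgr [156 166 179]
scene jar1 0.81 [381 170  21  25] xy [0.587 0.275] res [6.5 5.3] bgr [161 179 194]
scene jar1 0.63 [369 141  15  24] xy [0.493 0.305] res [9.4 3.9] bgr [159 178 195]
```

View pics/f1.png

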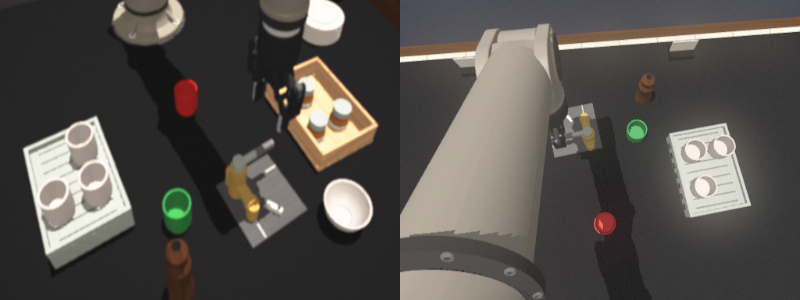

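All three cups stand on the plate (scene crop (80,145), (95,183) and (57,200)) and all three jars stand upright in the crate ((305,95), (340,113) and (318,125)). Next I open the valve to the marker, a 58.7° clockwise turn.

>>> apply_moves:
  moves:
    - [0,0,0,-0.0015,-0.0015,0.018,0.7]
    - [0,0,0,0,0,0.02,0.7]
    - [0,0,0,0,0,0.02,0.7]
    - [0,0,0,0,0,0.02,0.7]
    - [0,0,0,0,0,0.015,0.7]
    - [0,0,0,0,0,0,0.7]
    - [0,0,0,0,0,0,0.7]
    - [0,0,0,0,0,0,0]

```text
clock: 47.53
tcp_pos: [0.6206, 0.0887, 0.068]
orientation: [2.072, 2.36, 0.002]
contact_force: [-0.4, 0.2, 0.1]
grip_width: 0.0619
gripper_force: 0.0
```

>>> apply_moves:
  moves:
    - [0,0,0,0,0,0,-1]
    - [0,0,0,0,0,0,-1]
    - [0,0,0,0,0,0,-1]
    - [0,0,0,0,0,0,-1]
    - [0,0,0,0,0,0,-1]
    - [0,0,0,0,0,0,-1]
    - [0,0,0,0,0,0,-1]
    - [0,0,0,0,0,0,-1]

```text
clock: 48.2
tcp_pos: [0.6202, 0.0889, 0.0676]
orientation: [2.072, 2.361, 0.001]
contact_force: [-1.5, -0.1, 5.5]
grip_width: 0.0114
gripper_force: 34.8
```

```bash
python3 -c "
from h import *
o,M=st(); d=o['tcp_pos'][:2]-[.628,.0245]; print(np.hypot(*d),np.degrees(np.arctan2(d[1],d[0])))"
```

```text
t 48.2 tcp [0.6202 0.0889 0.0676] y-ang 7.47 z [ 0.001  0.    -1.   ] w 0.0114 F [-1.5 -0.1  5.5] gf 34.8 q [-0.52  0.62  0.38  1.82 -0.31  0.76  0.16]
0.06487154493334446 96.93827643338442
```

>>> apply_moves:
  moves:
    - [0,0,0.978,-0.00034,0.00665,0,-1]
    - [0,0,0.978,-0.00034,0.00665,0,-1]
    - [0,0,0.978,-0.00034,0.00665,0,-1]
    - [0,0,0.978,-0.00034,0.00665,0,-1]
    - [0,0,0.978,-0.00034,0.00665,0,-1]
    - [0,0,0.978,-0.00034,0.00665,0,-1]
    - [0,0,0.978,-0.00034,0.00665,0,-1]
    - [0,0,0.978,-0.00034,0.00665,0,-1]

```text
clock: 48.87
tcp_pos: [0.67, 0.0745, 0.0676]
orientation: [-2.844, -1.334, -0.0]
contact_force: [-2.2, -1.1, 6.0]
grip_width: 0.0111
gripper_force: 34.9
```

>>> apply_moves:
  moves:
    - [0,0,0.978,-0.00034,0.00665,0,-1]
    - [0,0,0.978,-0.00034,0.00665,0,-1]
    - [0,0,0,0,0,0,-1]
    - [0,0,0,0,0,0,-1]
    - [0,0,0,0,0,0,-1]
    - [0,0,0,0,0,0,-1]
    - [0,0,0,0,0,0,-1]
    - [0,0,0,0,0,0,-1]

```text
clock: 49.53
tcp_pos: [0.6794, 0.0649, 0.0677]
orientation: [2.964, 1.042, 0.001]
contact_force: [-1.6, -1.1, 5.7]
grip_width: 0.0112
gripper_force: 34.8
```

```bash
python3 -c "
from h import *
o,M=st()
for a in([.628,.0245],[.6275,.0245]):
    d=o['tcp_pos'][:2]-a; print(np.hypot(*d),np.degrees(np.arctan2(d[1],d[0])))"
```

```text
t 49.5 tcp [0.6794 0.0649 0.0677] y-ang -51.24 z [ 0.001  0.    -1.   ] w 0.0112 F [-1.6 -1.1  5.7] gf 34.8 q [-0.61  0.76  0.64  1.69 -0.56  0.88 -0.63]
0.06537359448712123 38.16209660372081
0.06576745303876057 37.89294731146999
```

>>> apply_moves:
  moves:
    - [0,0,0,0,0,0,0]
    - [0,0,0,0,0,0,0.3]
    - [0,0,0,0,0,0,0.5]
    - [0,0,0,0,0,0,0.5]
    - [0,0,0,0,0,-0.03,0.5]
    - [0,0,0,0,0,-0.035,0.5]
    - [0,0,0,0,0,-0.035,0.5]
    - [0,0,0,0,0,-0.035,0.5]

```text
clock: 50.2
tcp_pos: [0.6786, 0.0649, 0.2031]
orientation: [2.963, 1.043, -0.002]
contact_force: [0.5, 0.4, 1.0]
grip_width: 0.0639
gripper_force: 0.0
```

>>> apply_moves:
  moves:
    - [0,0,0,-0.038,0,0,0.5]
    - [0,0,0,-0.038,0,0,0.5]
    - [0,0,0,-0.038,0,0,0.5]
    - [0,0,0,-0.038,0,0,0.5]
    - [0,0,0,-0.038,0,0,0.5]
    - [0,0,0,-0.038,0,0,0.5]
    - [0,0,0,0,0,0,0.5]
    - [0,0,0,0,0,0,0.5]

```text
clock: 50.87
tcp_pos: [0.4997, -0.0791, 0.2022]
orientation: [-2.964, -1.037, -0.001]
contact_force: [0.5, -0.1, 0.1]
grip_width: 0.0641
gripper_force: 0.0
```

```bash
python3 -c "
from h import *
st(); s=shot('scene'); t=shot('top'); c=lambda im,x,y,f,w=130,h=100: cv2.resize(im[y:y+h,x:x+w],None,fx=f,fy=f,interpolation=cv2.INTER_CUBIC)
cv2.imwrite('pics/g1.png',c(t,170,110,6)); cv2.imwrite('pics/g2.png',np.hstack([cv2.resize(s,(400,300)),cv2.resize(t,(400,300))]))"
```

```text
t 50.9 tcp [ 0.4997 -0.0791  0.2022] y-ang -51.43 z [ 0.     0.002 -1.   ] w 0.0641 F [ 0.5 -0.1  0.1] gf 0.0 q [-0.67  0.31  0.86  2.03 -0.29  0.93 -0.56]
```

View pics/g1.png

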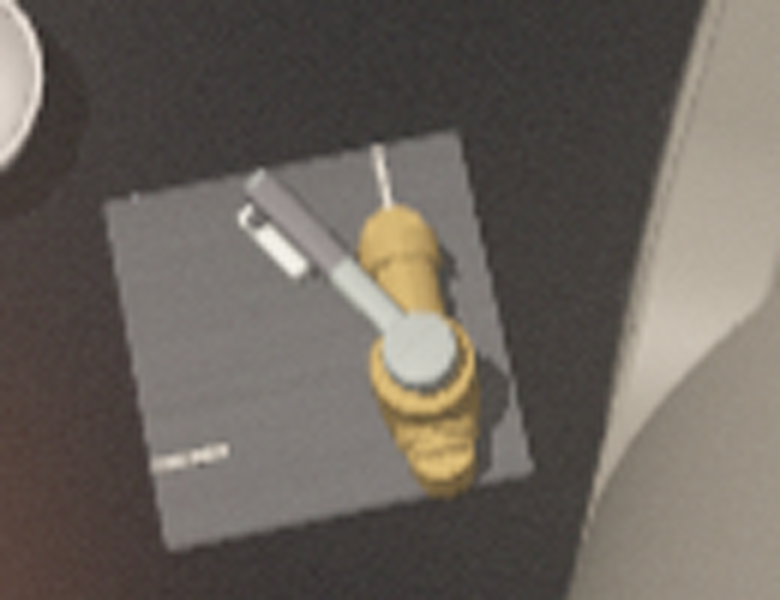

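View pics/g2.png

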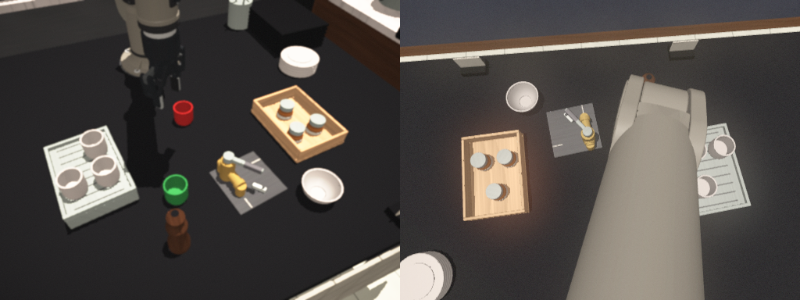

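```bash
python3 -c "
from h import *
c=lambda u,v,z: ray('top',170+u/6,110+v/6,z)[:2]
ang=lambda a,b: np.degrees(np.arctan2(*(b-a)[::-1]))
print('lever',ang(c(420,347,.09),c(258,180,.09)),'sleeve',ang(c(340,264,.09),c(258,180,.09)), 'marker edges',ang(c(294,276,.02),c(240,217,.02)),ang(c(312,264,.02),c(262,208,.02)))
s=shot('scene'); k=lambda u,v: cv2.resize(s[v:v+100,u:u+130],None,fx=6,fy=6,interpolation=cv2.INTER_CUBIC)
cv2.imwrite('pics/g3.png',k(260,180))"
```

```text
lever 38.50175931602615 sleeve 38.675887774875015 marker edges 37.076029100295095 36.29390722111671
```

View pics/g3.png

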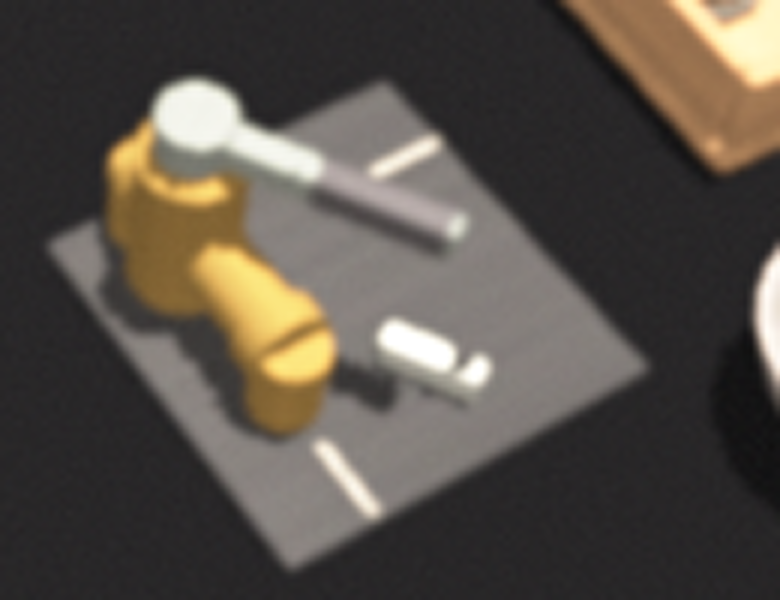

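```bash
python3 -c "
from h import *
ang=lambda d: np.degrees(np.arctan2(d[1],d[0])).round(2)
for cam,box,ax in(('top',(205,140,226,160),(.6266,.0238)),('scene',(320,230,345,249),(.630,.0255))):
    im=shot(cam); g=im.max(2); u0,v0,u1,v1=box; sub=g[v0:v1,u0:u1]; 
    for th in(130,150,170):
        vs,us=np.nonzero(sub>th); P=np.array([ray(cam,u+u0,v+v0,.02)[:2] for u,v in zip(us,vs)])
        ab=[]
        e=(P.max(0)-P.min(0)); rect=cv2.minAreaRect((P*1e4).astype(np.float32)); c=np.array(rect[0])/1e4; bp=cv2.boxPoints(rect)/1e4; ed=[bp[1]-bp[0],bp[2]-bp[1]]; L=max(ed,key=np.linalg.norm); L=L*np.sign(L[0])
        print(cam,th,len(P),'cent',P.mean(0).round(4),ang(P.mean(0)-ax),'rect',c.round(4),ang(c-ax),'size',np.round([np.linalg.norm(x) for x in ed],4),'long',ang(L))
c=lambda u,v,z: ray('scene',260+u/6,180+v/6,z)[:2]
h=c(197,113,.093);print('scene lever',ang(c(458,218,.09)-c(197,113,.09)),h,'tab axis',ang(c(485,362,.02)-c(388,325,.02)))"
```

```text
top 130 161 cent [0.7011 0.078 ] 36.04 rect [0.6996 0.0777] 36.47 size [0.0225 0.0555] long 39.31
top 150 108 cent [0.7007 0.078 ] 36.16 rect [0.7003 0.0783] 36.49 size [0.0191 0.0537] long 39.32
top 170 44 cent [0.6962 0.082 ] 39.9 rect [0.698  0.0805] 38.45 size [0.0149 0.0522] long 35.43
scene 130 367 cent [0.6997 0.0874] 41.61 rect [0.7019 0.0843] 39.26 size [0.043  0.0509] long 66.78
scene 150 141 cent [0.7008 0.0821] 38.66 rect [0.7006 0.0822] 38.8 size [0.0179 0.0405] long 36.46
scene 170 113 cent [0.6998 0.0822] 39.1 rect [0.7    0.0829] 39.35 size [0.0156 0.0388] long 39.09
scene lever 38.54 [0.62945556 0.02575257] tab axis 41.0
```

The marker measures about 38.8° and the lever about 38.5°. All six items are in place and the robot is clear of everything.

```bash
python3 -c "
from h import *
print(order.hand_in())"
```

```text
the job is handed in; nothing more can be done
None
```

I handed the job in: I shut the valve first, stood the three cups upright on the plate and the three jars upright in the crate, then opened the lever to the set-marker (about 38.5° against 38.8° measured); no verdict came back.

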